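Clear and pin up the board fixture

TASK

First sweep all the loose brass chips off the fixture's bed into its blue catch tray with the scraper block (the gripper itself must not touch the chips), and put the scraper back upright in the middle of its rubber pad. Then find the hitch pin in one of the three lidded tubs, push it fully home through the cross hole of the post from the robot's side, and swing its sprung loop over the post's end until it lies fully down round the post. Finish with all three tubs closed again by their own lids, and leave the terminal, circuit board, screwdriver and jar where they are.

Things in the scene. Friction and masses are not known exactly. Their poses are not given: they have to be found in the camera images.
- fixture: Fixed board fixture; origin at table level, +x away from the robot, +y left, z up (turned a little). Its bed is a flat aluminium top at z = 40 mm, x -75..75, y -83..95 mm, with black rims 12 mm high on both x sides and the +y side; its -y edge is open. Nothing on the +y side, where the post stands, rises over 55 mm but the post
- tray (a point): Middle of the floor of the blue catch tray, part of the fixture beyond the bed's open edge. Inside, in the fixture's frame: x -79..79, y -83..-159 mm, floor at z = 4, walls 34 mm high; the bed's edge drops 36 mm into it
- cross_hole (a point): Centre of the mouth of the cross hole in the locking post's face towards the robot, 70 mm up. Hole: square, 11 mm, level, 24 mm long, along the fixture's +x right through the post, 3 mm chamfer at this mouth. Post: bare steel, 24 (x) by 28 (y) mm, part of the fixture, top 16 mm above the hole's axis; a yellow latch tongue lies round it 17 to 23 mm below the axis
- pin: Hitch pin, 60 g. Origin on the shank's axis in the shoulder face, +x to the tip, z up. Square shank 9 mm, x 0..34 (tip tapers from 28); dark shoulder x -14..0, 18 wide, 20 high; orange grip tab x -50..-14, 16 wide (y), z -10..+20 mm. Lies flat in one of the tubs, origin 10 mm over its floor. Fully home the shoulder lies on the post's face, origin at the hole's mouth; let go, it sags a few degrees and stays; to push it further, hold the tab
- loop (a joint): Angle of the pin's sprung loop in rad: 0 = raised (46 degrees up from the shank, over the tip), 0.8 = swung down level round the post, fully shut. A light spring pulls it shut and a stiff hinge holds it wherever it is left, so it must be pushed all the way, about 0.3 N, best by following the bar's arc down beyond the post (pushed along its arms it binds)
- loop_bar (a point): Middle of the loop's cross bar. The loop is a U of 5 mm steel wire, hinged across the shoulder (at x = -7 mm on the pin's axis), 48 mm from hinge to bar, 36 mm free between its arms, so that it passes over the post's top
- scraper: Scraper block. Origin under its middle, x along its length. White foot 90 (x) by 40 (y) by 18 mm high, on it a red grip rib 56 (x) by 18 (y) mm, z 18..60 mm. Stands upright; 80 to 170 g
- pad: Fixed black rubber pad with orange edges, the scraper's place; 150 (x) by 80 (y) mm, 4 mm thick, origin under its middle. The scraper starts on it
- chip0: Loose brass chip 18 x 14 x 8 mm, 16 g, origin under its middle; starts on the fixture's bed; may be absent
- chip1: Loose brass chip 18 x 14 x 8 mm, 16 g, origin under its middle; starts on the fixture's bed; may be absent
- chip2: Loose brass chip 18 x 14 x 8 mm, 16 g, origin under its middle; starts on the fixture's bed; may be absent
- chip3: Loose brass chip 18 x 14 x 8 mm, 16 g, origin under its middle; starts on the fixture's bed; may be absent
- chip4: Loose brass chip 18 x 14 x 8 mm, 16 g, origin under its middle; starts on the fixture's bed; may be absent
- chip5: Loose brass chip 18 x 14 x 8 mm, 16 g, origin under its middle; starts on the fixture's bed; may be absent
- tub_a: Fixed black shallow tub, one of three alike. Slab 136 (x) by 100 (y) by 6 mm, its top (z = 6) being the floor; a lip 5 mm high round it, inside 108 by 72, outside 114 by 78 mm. Origin under its middle
- lid_a: Tall grey lift-off lid of tub_a, 120 g, a box open below: 128 (x) by 92 (y) mm, walls 3 mm, top at z = 72; black grip bar on top 44 (x) by 18 (y), z 72..102 mm. Origin in the middle of its open lower edge, which rests on the tub's slab 6 mm up, round the lip with 4 mm play each way, axes along the tub's
- tub_b: Fixed black shallow tub, one of three alike. Slab 136 (x) by 100 (y) by 6 mm, its top (z = 6) being the floor; a lip 5 mm high round it, inside 108 by 72, outside 114 by 78 mm. Origin under its middle
- lid_b: Tall grey lift-off lid of tub_b, 120 g, a box open below: 128 (x) by 92 (y) mm, walls 3 mm, top at z = 72; black grip bar on top 44 (x) by 18 (y), z 72..102 mm. Origin in the middle of its open lower edge, which rests on the tub's slab 6 mm up, round the lip with 4 mm play each way, axes along the tub's
- tub_c: Fixed black shallow tub, one of three alike. Slab 136 (x) by 100 (y) by 6 mm, its top (z = 6) being the floor; a lip 5 mm high round it, inside 108 by 72, outside 114 by 78 mm. Origin under its middle
- lid_c: Tall grey lift-off lid of tub_c, 120 g, a box open below: 128 (x) by 92 (y) mm, walls 3 mm, top at z = 72; black grip bar on top 44 (x) by 18 (y), z 72..102 mm. Origin in the middle of its open lower edge, which rests on the tub's slab 6 mm up, round the lip with 4 mm play each way, axes along the tub's
- terminal: Black handheld terminal lying on the bench, 150 x 74 x 24 mm; a bystander to leave alone. Origin under its middle
- circuit_board: Green circuit board 120 x 60 x 6 mm; a bystander to leave alone. Origin under its middle
- driver: Screwdriver with blue handle, 180 mm long; a bystander to leave alone. Origin under its middle
- flux_jar: Small jar, 40 mm wide, 55 mm high; a bystander to leave alone. Origin under its middle

How it is judged:
By the outcome, as a careful person would: the job done as asked, in the order asked, and still so for the second after the job is handed in, with the robot touching nothing.
Of chip0, chip1, chip2, chip3, chip4, chip5 only 3 to 6 are there at a start; the rules pass over those that are not, and their reading is None.
At some moment in a run one of scraper, chip0, chip1, chip2, chip3 may be knocked a few centimetres aside while the robot is not near it.
It also fails if it takes over 210 s, if anything falls off the work surface, if the arm or the gripper's body presses on something with over 40 N, if the wrist force passes 120 N, or if a joint passes its speed limit or range.

ROBOT

A 7-joint arm with a two-finger parallel gripper is mounted at the origin on the work surface. World frame = base frame: x ahead of the robot, y to its left, z up, the work surface at z = 0. Lengths are in m, angles in rad, forces in N, time in s.
With the tool pointing down it reaches from about 0.425 to 0.875 m from the base axis. Payload 4.7 kg.
Tool frame: the origin (TCP) lies on the centre line of the jaws, within the pads' length; the fingertips stand 22 mm ahead of it and the grasp point (between the pads) lies 3 mm ahead of it; z points along the fingers, y is the direction in which the jaws open and shut (so a half turn about z gives the same grasp; the last joint's range is limited). The gripper opens to 87 mm and grips with 3 to 60 N. Pads are 19 mm wide; open, the fingers measure 117 mm over their backs; the gripper's body (75 mm by 190 mm) begins 51 mm behind the grasp point.
Start: joints at [1.162, 0.321, -0.07, 1.45, 0.023, 1.371, -0.057], TCP at [0.267, -0.593, 0.245] pointing down, gripper open.
Joint ranges: [-2.86, 2.86], [-0.3, 2.09], [-1.38, 1.24], [0.06, 2.45], [-1.56, 4.7], [0.09, 2.05], [-2.69, 2.69]. Speed limits (rad/s): [2.57, 2.57, 3.14, 3.14, 3.14, 3.14, 3.14].

INTERFACE

Orientations are given as a rotation vector (axis times angle).
In Python, from bench import ctrl, imaging, close_job, finder gives the robot as it stands. The module is installed in compiled form; this text tells all that it offers.
- The arm moves only by the shell command python3 -m jog 'ROWS' [FORCE]. ROWS is JSON, a list that holds one entry, the list of rows, each a list of 7 numbers: the shift along the tool's x, y, z in cm, then the turn, a rotation vector about the tool's x, y, z in degrees, then the finger opening in cm, from 0 to 8.7. In form: [[[dx, dy, dz, ax, ay, az, claw], ...]]. A call has 1 to 12 rows; each row shifts and turns the commanded pose from where the row before left it, along the tool's axes as they then stand; what a row does not reach is not made up. A row lasts 1/10 s, in which the tool goes at most 50 mm and 8.59 degrees, less where a joint would pass 70% of its speed; a pose out of reach is approached as far as the arm can. A call is refused whole if a number of a shift passes 5 or a number of a turn 8.59, either way. A call with a gripper value outside its range is refused whole. The fingers move at their own pace and stop on an object; FORCE is the grip in N (left out, the last holds). Time passes only in rows, so rows that do not move let the fingers close. It gives the time, the measured TCP pose, the force and the opening at its end, in the units of the state.
- ctrl.get_state(): the state, without advancing time (a new reading comes with each control period).
- imaging.get_image(name): name is "side" or "top"; returns a dict with "frame" (480x640x3 uint8, red, green, blue), "intrinsics" (3x3 intrinsics, pixels), "pose" (4x4, takes a point from camera to world coordinates). Camera axes: x right, y down, z forward; pixel columns grow to the right and rows downward; lengths in m; the calibration is good to about 2 mm. A picture is of the moment at which its call begins. There is no depth.
- close_job(): hands the job in, once; it reports no verdict.
Trained networks look in the newest picture that a camera, given by its name, has taken for a name from the list of things; names that differ only in an ending like _2 or _b are one class to them, and where a whole thing is asked for, a point or a joint stands for the part that bears it (a point fixed in the world has none). Each returns a list of dicts, best first, with "conf" (0 to 1); they miss things now and then, are a little off and sometimes report something else, mostly with a low value. They report only what shows in the picture. A call takes as long as a camera call.
- finder.trace(label, camera): "region" (480x640 bool, what is visible of it) and "point" ([row, column] as shares, 0 to 1, of the picture: columns of its width, rows of its height, amid what is visible of it).
- finder.spot_point(label, camera): "point" ([row, column] as shares, 0 to 1, of the picture: columns of its width, rows of its height: a listed point, or the origin of a listed thing).
The state is a dict: "time": time; "joint_positions": joint angles; "qd": joint speeds; "joint_torque": joint torques, N m; "position": TCP position; "tool_rot": TCP orientation; "ft_force": force on the tool from outside, world axes, zero at the start; "torque": the same for the moment, N m; "grip_width": opening from 0.0 (shut) to 1.0 (fully open).
Only numpy, scipy, OpenCV 4.12 (cv2) and the standard library are available. Lean on these libraries where they do the work, as an engineer would, in place of code of your own. Each camera call takes 0.05 s, during which the arm holds its last target. There are 200 camera calls.

## Working session

There is one attempt and no reset: what is moved stays moved. The work goes in short steps, Python scripts to look and compute and a shell command to move; the robot and the scene stay as the last step left them, time stands still between calls to the robot, and variables do not carry over. Pictures are saved under pics/ and viewed, about 12 in all and at most 16, crops included, and the job is handed in when it is done.

```bash
mkdir -p pics; cat > h.py <<'E'
import numpy as np, cv2
from scipy.spatial.transform import Rotation as R
from bench import ctrl, imaging, close_job, finder
def st():
    s=ctrl.get_state(); print('t',round(s['time'],2),'p',np.round(np.array(s['position'])*1000,1),'rv',np.round(s['tool_rot'],3),'f',np.round(s['ft_force'],1),'g',round(s['grip_width']*87,1)); return s
def snap(c,name=None,crop=None,k=1):
    d=imaging.get_image(c); f=d['frame'][:,:,::-1]
    if name:
        if crop: r0,r1,c0,c1=crop; f=f[r0:r1,c0:c1]
        if k!=1: f=cv2.resize(f,None,fx=k,fy=k,interpolation=cv2.INTER_CUBIC)
        cv2.imwrite('pics/'+name,f)
    return d
def ray(d,u,v):
    K=np.array(d['intrinsics']);P=np.array(d['pose'])
    r=P[:3,:3]@np.linalg.solve(K,[u,v,1]); return P[:3,3],r
def at(d,u,v,z):
    o,r=ray(d,u,v); return o+r*(z-o[2])/r[2]
def proj(d,X):
    K=np.array(d['intrinsics']);P=np.array(d['pose'])
    c=P[:3,:3].T@(np.array(X)-P[:3,3]); p=K@c; return p[:2]/p[2]
def tri(d1,p1,d2,p2):
    o1,r1=ray(d1,*p1);o2,r2=ray(d2,*p2)
    A=np.stack([r1,-r2],1);t=np.linalg.lstsq(A,o2-o1,rcond=None)[0]
    a,b=o1+r1*t[0],o2+r2*t[1]; return (a+b)/2,np.linalg.norm(a-b)
def px(p): return p[1]*640,p[0]*480
E
python3 - <<'E'
from h import *
st()
for c in('top','side'):
    d=snap(c,c+'0.png')
    print(c,np.round(d['pose'],3).tolist(),np.round(d['intrinsics'],1).tolist())
    for n in ['fixture','tray','cross_hole','scraper','pad','chip0','tub_a','lid_a','terminal','circuit_board','driver','flux_jar','pin']:
        for q in finder.spot_point(n,c): print(n,round(q['conf'],2),np.round(px(q['point']),1),np.round(at(d,*px(q['point']),{'cross_hole':.07,'chip0':.04,'pad':0,'scraper':.004,'lid_a':.006}.get(n,0))*1000,0)[:2])
E
```

```text
t 0.0 p [ 266.4 -592.3  243.4] rv [-3.07e+00 -6.59e-01  1.00e-03] f [ 0.2 -0.2 -0.2] g 86.9
top [[-0.005, -0.985, 0.174, 0.241], [-1.0, 0.006, 0.007, -0.006], [-0.008, -0.174, -0.985, 1.74], [0.0, 0.0, 0.0, 1.0]] [[608.0, 0.0, 328.6], [0.0, 608.0, 240.3], [0.0, 0.0, 1.0]]
fixture 0.57 [393.5 238.8] [ 551. -182.]
tray 0.67 [437.5 239. ] [ 550. -310.]
cross_hole 0.7 [347.3 227.6] [571. -47.]
scraper 0.92 [301.1 268.1] [467.  86.]
pad 0.72 [297.2 276.4] [443.  97.]
chip0 0.64 [187.9 254.7] [502. 405.]
chip0 0.57 [394.6 239.2] [ 543. -181.]
chip0 0.56 [402.7 214.2] [ 615. -206.]
chip0 0.45 [415.7 220.8] [ 596. -242.]
chip0 0.41 [397.2 255.6] [ 496. -187.]
chip0 0.37 [414.1 254.9] [ 497. -235.]
tub_a 0.32 [403.1 215.3] [ 621. -212.]
lid_a 0.95 [186.9 254.3] [508. 416.]
lid_a 0.92 [284.7 206.4] [648. 134.]
lid_a 0.69 [236.4 222.2] [602. 275.]
lid_a 0.48 [175.9 327.7] [299. 440.]
terminal 0.9 [177.8 329.7] [293. 436.]
circuit_board 0.95 [394.6 171.4] [ 754. -190.]
driver 0.92 [480.7 298.9] [ 375. -426.]
flux_jar 0.58 [321.4 176.6] [740.  27.]
pin 0.4 [437.3 237.3] [ 555. -309.]
side [[0.992
[... 487 characters left out ...]
.47 [315.  305.1] [ 501. -195.]
chip0 0.41 [316.5 320.5] [ 499. -239.]
chip0 0.4 [374.3 305.7] [ 614. -209.]
tub_a 0.69 [356.9 235. ] [650. 129.]
tub_a 0.52 [330.6 212.4] [600. 264.]
tub_a 0.47 [292.5 191.1] [502. 419.]
lid_a 0.9 [330.6 209.8] [600. 268.]
lid_a 0.9 [293.3 190.5] [504. 410.]
lid_a 0.68 [359.4 232.4] [656. 132.]
terminal 0.8 [230.4 191.6] [310. 431.]
terminal 0.55 [312.9 319.2] [ 498. -189.]
circuit_board 0.74 [439.1 310.2] [ 757. -188.]
circuit_board 0.24 [342.6 306.6] [ 563. -157.]
driver 0.64 [256.  432.5] [ 387. -431.]
driver 0.25 [370.3 319.4] [ 611. -201.]
flux_jar 0.94 [405.8 252. ] [754.  35.]
flux_jar 0.72 [285.8 244.2] [462. 101.]
pin 0.43 [314.2 305.2] [ 506. -146.]
```

View pics/top0.png

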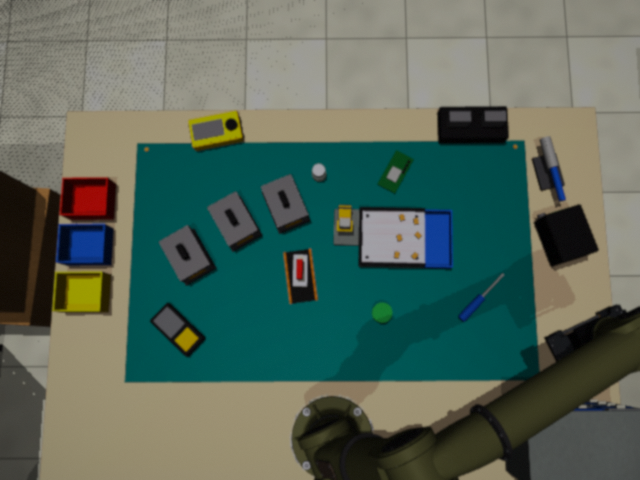

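View pics/side0.png

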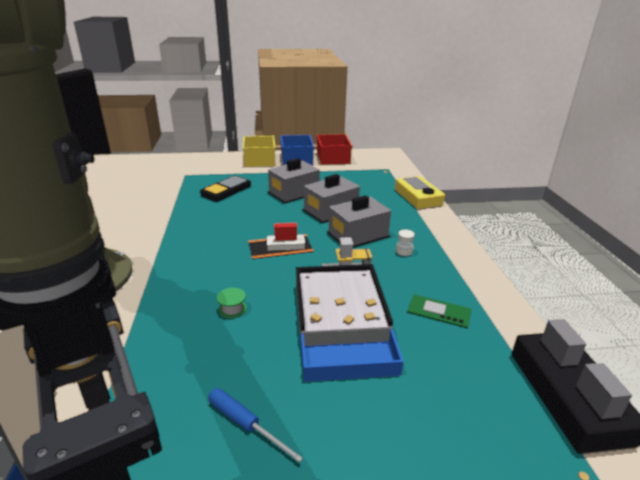

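Six chips show on the bed (around 397-417, 218-255 in the top view). The three lids are at (187,254), (235,221) and (285,203), the scraper is on its pad at (300,268), and the post is at (345,222). Next I'll measure the poses more precisely.

```bash
cat >> h.py <<'E'
def rect(d,z,x0,x1,y0,y1,s=1000):
    """image rectified on plane z; pixel col=(y1-y)*s,row=(x1-x)*s"""
    src=np.float32([proj(d,[x,y,z]) for x,y in((x1,y1),(x1,y0),(x0,y0),(x0,y1))])
    w,h=int((y1-y0)*s),int((x1-x0)*s)
    H=cv2.getPerspectiveTransform(src,np.float32([[0,0],[w,0],[w,h],[0,h]]))
    return cv2.warpPerspective(d['frame'],H,(w,h),flags=cv2.INTER_CUBIC)
def box(m,x1,y1,s=1000,n=1):
    cs=sorted(cv2.findContours(m.astype(np.uint8),cv2.RETR_EXTERNAL,cv2.CHAIN_APPROX_NONE)[0],key=cv2.contourArea)[::-1][:n]
    out=[]
    for c in cs:
        (u,v),(a,b),t=cv2.minAreaRect(c)
        P=cv2.boxPoints(((u,v),(a,b),t)); W=np.stack([x1*1000-P[:,1]*1000/s,y1*1000-P[:,0]*1000/s],1)
        e=W[1]-W[0];f=W[2]-W[1]
        if np.linalg.norm(f)>np.linalg.norm(e): e,f=f,e
        ang=np.degrees(np.arctan2(e[1],e[0]))%180
        out.append((np.round(W.mean(0),1),np.round([np.linalg.norm(e),np.linalg.norm(f)],1),round(ang,1)))
    return out
def plan(x,y,z,yaw=None):
    """yaw deg: world direction of tool x (tool down). prints turn & tool-frame shift (cm)"""
    s=ctrl.get_state(); Rm=R.from_rotvec(s['tool_rot']).as_matrix(); cur=np.degrees(np.arctan2(Rm[1,0],Rm[0,0]))
    a=cur if yaw is None else yaw
    c,q=np.cos(np.radians(a)),np.sin(np.radians(a)); T=np.array([[c,q,0],[q,-c,0],[0,0,-1]])
    dz=-((a-cur+180)%360-180)
    print('yaw',round(cur,2),'turn az',round(dz,2),'shift(after turn) cm',np.round(T.T@(np.array([x,y,z])/1000-s['position'])*100,2),'tilt',np.round(Rm[:,2],3))
E
python3 - <<'E'
from h import *
d=snap('top'); X=(0.3,0.8,-0.45,0.55)
def im(z): return rect(d,z,*X).astype(int)
def hsv(z): return cv2.cvtColor(im(z).astype(np.uint8),cv2.COLOR_RGB2HSV).astype(int)
h=hsv(.04); H,S,V=h[...,0],h[...,1],h[...,2]
sub=((S<60)&(V>130)); sub[:,:int((.55+.07)*1000)]=0
sub=cv2.morphologyEx(sub.astype(np.uint8),cv2.MORPH_CLOSE,np.ones((25,25)))
print('bed',box(sub,.8,.55,n=2))
h=hsv(.038); b=((h[...,0]>105)&(h[...,0]<125)&(h[...,1]>180)&(h[...,2]>60)); print('tray',box(b,.8,.55,n=2))
h=hsv(.064); r=((h[...,0]<6)|(h[...,0]>174))&(h[...,1]>150)&(h[...,2]>80); print('rib',box(r,.8,.55,n=2))
h=hsv(.022); r=((h[...,1]<80)&(h[...,2]>130)); r[:,int((.55-.03)*1000):]=0; r[:,:int((.55-.16)*1000)]=0;r[:200]=0
print('foot',box(cv2.morphologyEx(r.astype(np.uint8),cv2.MORPH_CLOSE,np.ones((31,31))),.8,.55,n=1))
h=hsv(.004); o=((h[...,0]>5)&(h[...,0]<20)&(h[...,1]>150)&(h[...,2]>100)); o[:,int((.55-0)*1000):]=0;o[:,:int(.35*1000)]=0
print('padedges',box(o,.8,.55,n=3))
h=hsv(.108); k=(h[...,2]<45);k[:,int(.55*1000):]=0; print('bars',[q for q in box(k,.8,.55,n=12)])
h=hsv(.078); g=((h[...,1]<70)&(h[...,2]>50)&(h[...,2]<160));g[:,int(.53*1000):]=0
g=cv2.morphologyEx(g.astype(np.uint8),cv2.MORPH_CLOSE,np.ones((45,45)));g=cv2.morphologyEx(g,cv2.MORPH_OPEN,np.ones((21,21))); print('lidtops',box(g,.8,.55,n=4))
cv2.imwrite('pics/rect1.png',cv2.resize(im(.07).astype(np.uint8)[:,:,::-1],(800,400)))
a=im(.04).astype(np.uint8)[50:350,450:850,::-1]
cv2.imwrite('pics/fix1.png',cv2.resize(a,(800,600)))
E
```

```text
bed [(array([ 551.5, -176.7], dtype=float32), array([175.6, 144.3], dtype=float32), np.float32(88.4)), (array([ 735.3, -182.9], dtype=float32), array([27.9, 19.6], dtype=float32), np.float32(152.4))]
tray [(array([ 544.6, -304.6], dtype=float32), array([167.6,  77.1], dtype=float32), np.float32(178.4)), (array([ 349.2, -389.8], dtype=float32), array([89.1, 21.9], dtype=float32), np.float32(135.0))]
rib [(array([456.5,  87. ], dtype=float32), array([55., 16.], dtype=float32), np.float32(0.0))]
foot [(array([459.5,  89.5], dtype=float32), array([87., 37.], dtype=float32), np.float32(0.0))]
padedges [(array([450. ,  53.1], dtype=float32), array([145.6,   6.6], dtype=float32), np.float32(7.5)), (array([440. , 125.6], dtype=float32), array([145.2,   5.9], dtype=float32), np.float32(7.4))]
bars [(array([432.3,  84. ], dtype=float32), array([140.2,  58.5], dtype=float32), np.float32(7.6)), (array([483.3, 351. ], dtype=float32), array([154.7,  85.7], dtype=float32), np.float32(172.9)), (array([574.2, 256.5], dtype=float32), array([128.7,  93.2], dtype=float32), np.float32(29.7)), (array([572
[... 337 characters left out ...]
float32), np.float32(29.5)), (array([645.1, 129.1], dtype=float32), array([50.5, 17.5], dtype=float32), np.float32(22.6)), (array([794.2, 333.4], dtype=float32), array([83.5,  7.3], dtype=float32), np.float32(101.3)), (array([700. ,  19.1], dtype=float32), array([14.3,  4.7], dtype=float32), np.float32(131.6))]
lidtops [(array([647.3, 136.9], dtype=float32), array([134.6, 117.7], dtype=float32), np.float32(13.6)), (array([603.7, 266.5], dtype=float32), array([129.7, 113.4], dtype=float32), np.float32(29.8)), (array([501.7, 406.9], dtype=float32), array([129.9,  93.1], dtype=float32), np.float32(30.2)), (array([451.5,  87.5], dtype=float32), array([93., 87.], dtype=float32), np.float32(0.0))]
```

View pics/fix1.png

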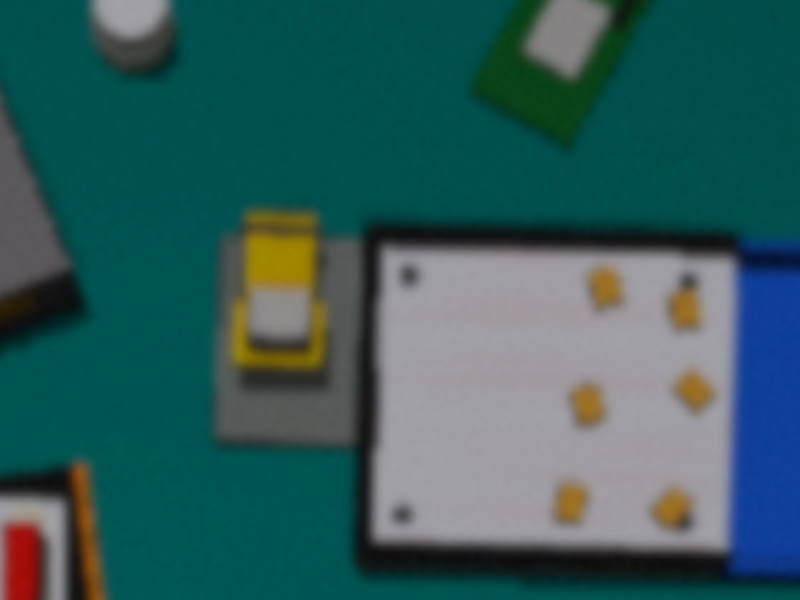

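The fixture is at about (550.5, -183) with yaw -1.6°. The pad is at (445, 89.5) with yaw 7.5°. The scraper is near (458, 88) with yaw about 0. Moving now.

```bash
python3 -c "
from h import *
plan(520,-250,243,0);plan(458,88,150,0)
d=snap('side');a=snap('top')
# scraper from side: red mask
h=cv2.cvtColor(d['frame'],cv2.COLOR_RGB2HSV).astype(int);m=((h[...,0]<6)|(h[...,0]>174))&(h[...,1]>150)&(h[...,2]>60);m[:215]=0
print(m.sum());v,u=np.nonzero(m);print(u.min(),u.max(),v.min(),v.max())
print(at(d,u.mean(),v.min()+.5,.064),at(d,u.min(),v.mean(),.04),at(d,u.max()+1,v.mean(),.04))
"
```

```text
yaw 24.23 turn az 24.23 shift(after turn) cm [ 25.33 -34.28   0.16] tilt [-0. -0. -1.]
yaw 24.23 turn az 24.23 shift(after turn) cm [ 19.13 -68.08   9.46] tilt [-0. -0. -1.]
326
275 295 224 239
[0.46083732 0.08718254 0.064     ] [0.43622428 0.09847304 0.04      ] [0.48751016 0.09361033 0.04      ]
```

```bash
python3 -m jog '[[[0,0,0,0,0,8.1,8.7],[0,0,0,0,0,8.1,8.7],[0,0,0,0,0,8.03,8.7],[3.7,-4,0,0,0,0,8.7],[3.7,-4,0,0,0,0,8.7],[3.7,-4,0,0,0,0,8.7],[3.7,-4,0,0,0,0,8.7],[3.7,-4,0,0,0,0,8.7],[3.4,-4,0,0,0,0,8.7],[3.4,-4,0,0,0,0,8.7],[0,-4,0,0,0,0,8.7]]]' 30
python3 -m jog '[[[0,-4,0,0,0,0,6],[0,-4,0,0,0,0,6],[-1,-4,0,0,0,0,6],[-1,-4,0,0,0,0,6],[-1,-4,0,0,0,0,6],[-1,-4,0,0,0,0,6],[-1,-4,0,0,0,0,6],[-1,-4,0,0,0,0,6]]]'
python3 -c "
from h import *
plan(459,88,50,0);plan(459,88,100,0)"
```

```text
time: 2.65
position: [0.505, -0.2895, 0.2442]
tool_rot: [-3.14, -0.007, -0.004]
ft_force: [0.4, 0.8, 0.8]
grip_width: 0.998
time: 3.45
position: [0.4407, 0.0285, 0.2448]
tool_rot: [3.141, -0.0, 0.001]
ft_force: [-0.0, 0.0, -0.6]
grip_width: 0.688
yaw -0.01 turn az -0.01 shift(after turn) cm [ 1.83 -5.95 19.48] tilt [ 0.001 -0.001 -1.   ]
yaw -0.01 turn az -0.01 shift(after turn) cm [ 1.83 -5.95 14.48] tilt [ 0.001 -0.001 -1.   ]
```

```bash
python3 -m jog '[[[1.83,-3,0,0,0,0,6],[0,-2.95,3,0,0,0,6],[0,0,4,0,0,0,6],[0,0,4,0,0,0,6],[0,0,4,0,0,0,6],[0,0,3,0,0,0,6],[0,0,1.4,0,0,0,6],[0,0,0,0,0,0,6],[0,0,0,0,0,0,1],[0,0,0,0,0,0,1],[0,0,0,0,0,0,1],[0,0,0,0,0,0,1]]]' 40
python3 -m jog '[[[0,0,0,0,0,0,1],[0,0,0,0,0,0,1],[0,0,0,0,0,0,1]]]'
python3 -c "
from h import *
st();d=snap('side','g1.png',(150,300,180,400),3)
plan(459,88,160,0)
"
```

```text
time: 4.65
position: [0.4604, 0.0864, 0.0516]
tool_rot: [3.141, -0.0, 0.003]
ft_force: [0.3, -0.1, 0.5]
grip_width: 0.413
time: 4.95
position: [0.4597, 0.0866, 0.0508]
tool_rot: [-3.142, -0.0, -0.0]
ft_force: [-0.9, 1.3, 2.0]
grip_width: 0.202
t 4.95 p [459.7  86.6  50.8] rv [-3.142 -0.    -0.   ] f [-0.9  1.3  2. ] g 17.6
yaw 0.0 turn az 0.0 shift(after turn) cm [ -0.07  -0.14 -10.92] tilt [ 0.  0. -1.]
```

View pics/g1.png

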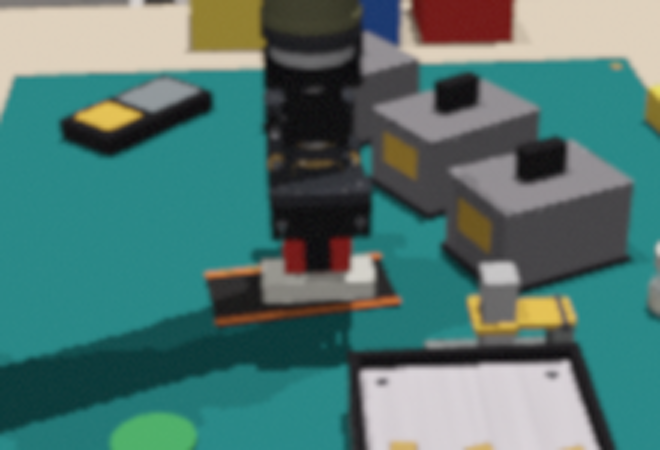

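The scraper is gripped centrally: the foot spans crop columns 262-375 under the gripper. I'll lift it and take it over the bed.

```bash
python3 -m jog '[[[0,0,-2,0,0,0,1],[0,0,-3,0,0,0,1],[0,0,-3,0,0,0,1],[0,0,-3,0,0,1.6,1],[1.1,3.7,0,0,0,0,1],[1.1,3.7,0,0,0,0,1],[1.1,3.7,0,0,0,0,1],[1.1,3.7,0,0,0,0,1],[1.1,3.7,0,0,0,0,1],[0.5,3.7,0,0,0,0,1],[0,0,0,0,0,0,1]]]'
python3 -c "
from h import *
st();plan(525.8,-137.3,88,-1.6)"
```

```text
time: 6.1
position: [0.5126, -0.1441, 0.1597]
tool_rot: [3.138, -0.058, -0.002]
ft_force: [0.1, 0.0, -2.3]
grip_width: 0.203
t 6.1 p [ 512.6 -144.1  159.7] rv [ 3.138e+00 -5.800e-02 -2.000e-03] f [ 0.1  0.  -2.3] g 17.6
yaw -2.12 turn az -0.52 shift(after turn) cm [ 1.31 -0.72  7.17] tilt [-0.001 -0.003 -1.   ]
```

```bash
python3 -m jog '[[[1.31,-0.7,1,0,0,0,1],[0,0,2,0,0,0,1],[0,0,2,0,0,0,1],[0,0,1.2,0,0,0,1],[0,0,0,0,0,0,1]]]'
python3 -c "
from h import *
st();plan(525.8,-137.3,88,-1.6)
d=snap('side','g2.png',(230,400,230,450),3.4)"
```

```text
time: 6.6
position: [0.5249, -0.13, 0.0964]
tool_rot: [-3.14, 0.044, 0.007]
ft_force: [0.1, 0.1, -0.8]
grip_width: 0.201
t 6.6 p [ 524.9 -130.    96.4] rv [-3.14   0.044  0.007] f [ 0.1  0.1 -0.8] g 17.5
yaw -1.59 turn az 0.01 shift(after turn) cm [0.11 0.73 0.84] tilt [-0.004  0.001 -1.   ]
```

View pics/g2.png

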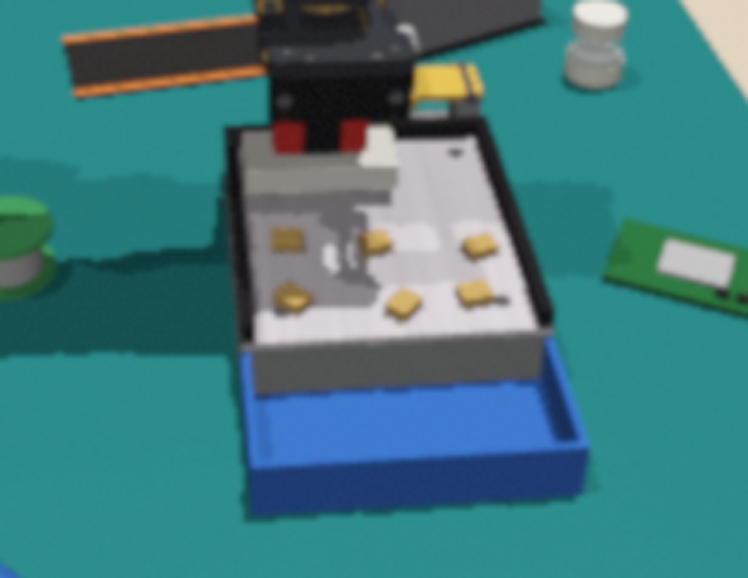

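```bash
python3 -m jog '[[[0.15,0,0.8,0,0,0,1],[0,0,0,0,0,0,1],[0,1,0,0,0,0,1],[0,1,0,0,0,0,1],[0,1,0,0,0,0,1],[0,1,0,0,0,0,1],[0,1,0,0,0,0,1],[0,1,0,0,0,0,1],[0,1,0,0,0,0,1],[0,1,0,0,0,0,1],[0,1,0,0,0,0,1],[0,1,0,0,0,0,1]]]'
python3 -m jog '[[[0,1,0,0,0,0,1],[0,0.8,0,0,0,0,1],[0,0.8,0,0,0,0,1],[0,0,0,0,0,0,1],[0,0,0,0,0,0,1]]]'
python3 -c "
from h import *
st();plan(577.7,-138.7,140,-1.6)
d=snap('side','g3.png',(230,400,230,450),3.4)"
```

```text
time: 7.85
position: [0.5252, -0.2314, 0.0905]
tool_rot: [3.141, -0.044, -0.0]
ft_force: [-0.2, -0.8, -0.5]
grip_width: 0.201
time: 8.35
position: [0.5246, -0.2565, 0.0905]
tool_rot: [-3.141, 0.044, 0.0]
ft_force: [-0.6, 0.5, -0.8]
grip_width: 0.204
t 8.35 p [ 524.6 -256.5   90.5] rv [-3.141  0.044  0.   ] f [-0.6  0.5 -0.8] g 17.8
yaw -1.62 turn az -0.02 shift(after turn) cm [  4.98 -11.92  -4.95] tilt [-0.  0. -1.]
```

View pics/g3.png

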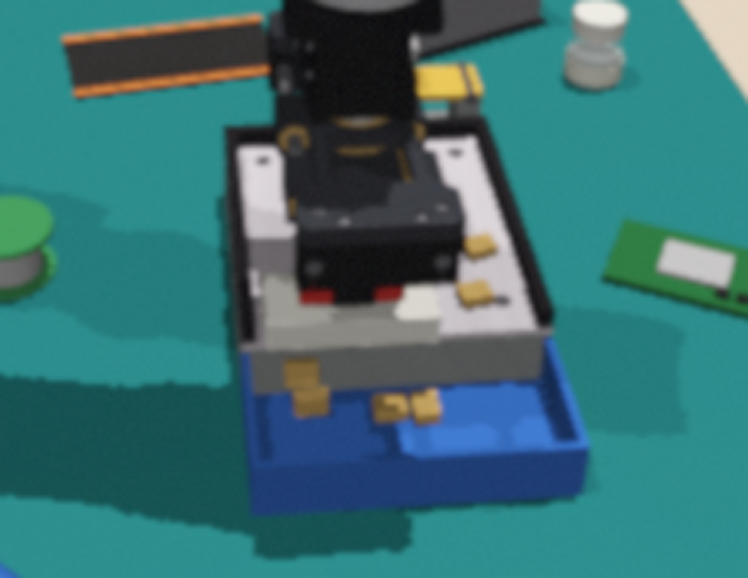

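Four chips are in the tray and two remain at the right, at crop (480,245) and (475,293). Starting the second pass.

```bash
python3 -m jog '[[[0,0,-2,0,0,0,1],[0,0,-2.5,0,0,0,1],[1,-3,0,0,0,0,1],[1.5,-3,0,0,0,0,1],[1.5,-3,0,0,0,0,1],[0.98,-1.9,0,0,0,0,1],[0,0,2,0,0,0,1],[0,0,2,0,0,0,1],[0,0,0.6,0,0,0,1],[0,0,0,0,0,0,1],[0,0,0,0,0,0,1]]]'
python3 -c "
from h import *
st();plan(574.4,-257,89,-1.6)"
```

```text
time: 9.5
position: [0.5779, -0.149, 0.0903]
tool_rot: [3.141, -0.044, 0.002]
ft_force: [-0.6, -0.5, -1.0]
grip_width: 0.204
t 9.5 p [ 577.9 -149.    90.3] rv [ 3.141e+00 -4.400e-02  2.000e-03] f [-0.6 -0.5 -1. ] g 17.8
yaw -1.61 turn az -0.01 shift(after turn) cm [-0.05 10.8   0.13] tilt [ 0.001 -0.    -1.   ]
```

```bash
python3 -m jog '[[[0,0,0.1,0,0,0,1],[0,1,0,0,0,0,1],[0,1,0,0,0,0,1],[0,1,0,0,0,0,1],[0,1,0,0,0,0,1],[0,1,0,0,0,0,1],[0,1,0,0,0,0,1],[0,1,0,0,0,0,1],[0,1,0,0,0,0,1],[0,1,0,0,0,0,1],[0,1,0,0,0,0,1],[0,0.9,0,0,0,0,1]]]'
python3 -m jog '[[[0,0,0,0,0,0,1],[0,0,0,0,0,0,1],[0,0,-2.5,0,0,0,1],[0,0,-2.5,0,0,0,1],[0,0,-2.5,0,0,0,1],[0,-4,0,0,0,0,1],[-1,-4,0,0,0,0,1],[-1.5,-4,0,0,0,0,1],[-1.5,-4,0,0,0,0,1],[-1.5,-4,0,0,0,0,1],[-1.5,-4,0,0,0,0,1],[-1.5,-4,0,0,0,0,1]]]'
python3 -m jog '[[[-1.5,-4,0,0,0,0,1],[-1.5,-3,0,0,0,-4,1],[0,0,0,0,0,-5,1],[0,0,0,0,0,0,1]]]'
python3 -c "
from h import *
st();plan(445,89.5,52,7.5)
d=snap('side','g4.png',(200,400,200,450),3)
d=snap('top');
for c in('top','side'):
  for q in finder.spot_point('chip0',c): print(round(q['conf'],2),np.round(px(q['point'])))"
```

```text
time: 10.7
position: [0.5742, -0.259, 0.0885]
tool_rot: [3.141, -0.045, -0.0]
ft_force: [0.7, -0.1, -0.9]
grip_width: 0.203
time: 11.9
position: [0.4962, 0.0267, 0.1637]
tool_rot: [3.141, -0.042, 0.001]
ft_force: [0.4, 0.7, -0.8]
grip_width: 0.203
time: 12.3
position: [0.4685, 0.0969, 0.1638]
tool_rot: [3.134, 0.209, 0.001]
ft_force: [0.5, 0.1, -1.7]
grip_width: 0.205
t 12.3 p [468.5  96.9 163.8] rv [3.134e+00 2.090e-01 1.000e-03] f [ 0.5  0.1 -1.7] g 17.9
yaw 7.64 turn az 0.14 shift(after turn) cm [-2.43  0.42 11.18] tilt [ 0.001 -0.001 -1.   ]
0.62 [428. 229.]
0.57 [431. 235.]
0.56 [428. 240.]
0.36 [427. 257.]
0.67 [357. 346.]
0.66 [315. 340.]
0.64 [364. 350.]
0.54 [319. 346.]
0.5 [345. 346.]
0.3 [252. 431.]
```

View pics/g4.png

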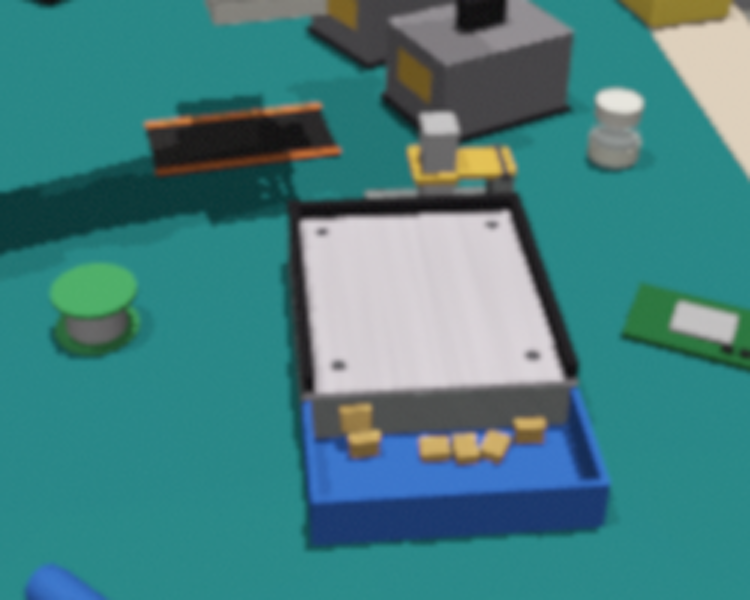

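The bed is clean and all six chips are in the tray. Now I'll put the scraper on the pad.

```bash
python3 -m jog '[[[-2.43,0.42,0,0,0,0,1],[0,0,3,0,0,0,1],[0,0,3,0,0,0,1],[0,0,2.5,0,0,0,1],[0,0,1,0,0,0,1],[0,0,0.7,0,0,0,1],[0,0,0,0,0,0,1],[0,0,0,0,0,0,1]]]'
python3 -c "
from h import *
st();plan(445,89.5,51,7.5)"
```

```text
time: 13.3
position: [0.4466, 0.0879, 0.0624]
tool_rot: [-3.135, -0.202, -0.002]
ft_force: [-0.2, 0.7, -1.2]
grip_width: 0.205
t 13.3 p [446.6  87.9  62.4] rv [-3.135e+00 -2.020e-01 -2.000e-03] f [-0.2  0.7 -1.2] g 17.8
yaw 7.36 turn az -0.14 shift(after turn) cm [-0.13 -0.18  1.14] tilt [ 0.002  0.    -1.   ]
```

```bash
python3 -m jog '[[[-0.13,-0.18,0.5,0,0,0,1],[0,0,0.6,0,0,0,1],[0,0,0,0,0,0,1],[0,0,0,0,0,0,1],[0,0,0,0,0,0,6],[0,0,0,0,0,0,6],[0,0,0,0,0,0,6],[0,0,0,0,0,0,6],[0,0,-3,0,0,0,6],[0,0,-4,0,0,0,6],[0,0,-4,0,0,0,6],[0,0,-4,0,0,0,6]]]'
python3 -m jog '[[[0,0,-1,0,0,-7.5,6],[0,0,0,0,0,-7.5,6],[0,0,0,0,0,0,6]]]'
python3 -c "
from h import *
st();plan(645,129,200,22.6)
d=snap('top')
h=cv2.cvtColor(rect(d,.022,.35,.55,.0,.2),cv2.COLOR_RGB2HSV)
m=((h[...,1]<80)&(h[...,2]>120)).astype(np.uint8); print('foot',box(cv2.morphologyEx(m,cv2.MORPH_CLOSE,np.ones((31,31))),.55,.2))
d=snap('side')
for n in('scraper','pad'):
  for q in finder.spot_point(n,'side')[:2]: print(n,round(q['conf'],2),np.round(at(d,*px(q['point']),.002),3))
d=snap('side','g5.png',(200,290,200,350),4)
"
```

```text
time: 14.5
position: [0.4438, 0.0895, 0.2021]
tool_rot: [3.135, 0.203, -0.0]
ft_force: [0.7, 0.8, -0.0]
grip_width: 0.682
time: 14.8
position: [0.4443, 0.0895, 0.211]
tool_rot: [3.081, 0.61, 0.001]
ft_force: [-0.3, -1.2, -0.2]
grip_width: 0.69
t 14.8 p [444.3  89.5 211. ] rv [3.081e+00 6.100e-01 1.000e-03] f [-0.3 -1.2 -0.2] g 60.0
yaw 22.41 turn az -0.19 shift(after turn) cm [20.05  4.06  1.1 ] tilt [ 0.001 -0.    -1.   ]
foot []
scraper 0.64 [0.439 0.105 0.002]
pad 0.89 [0.45  0.1   0.002]
pad 0.16 [0.514 0.413 0.002]
```

View pics/g5.png

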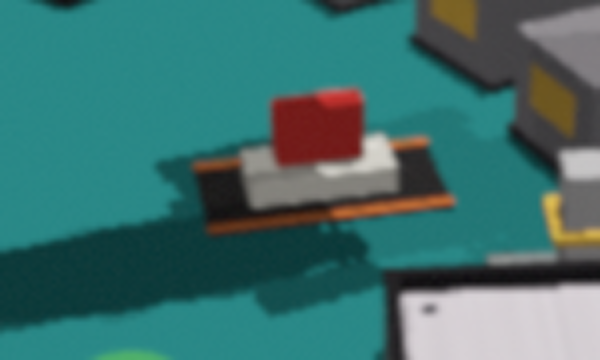

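The scraper stands upright and centred on the pad (foot 242-398, pad 193-455). Next is lid c, the one nearest the post.

```bash
python3 -m jog '[[[4,0.8,0,0,0,0,6],[4,0.8,0,0,0,0,6],[4,0.8,0,0,0,0,6],[4,0.8,0,0,0,0,6],[4.05,0.86,0,0,0,0,6],[0,0,4,0,0,0,6],[0,0,3,0,0,0,6],[0,0,2,0,0,0,6],[0,0,0,0,0,0,6],[0,0,0,0,0,0,6]]]'
python3 -c "
from h import *
st();plan(645,129,106,22.6)"
```

```text
time: 16.05
position: [0.645, 0.1283, 0.1204]
tool_rot: [-3.082, -0.609, 0.001]
ft_force: [1.1, 0.2, 0.0]
grip_width: 0.694
t 16.05 p [645.  128.3 120.4] rv [-3.082e+00 -6.090e-01  1.000e-03] f [1.1 0.2 0. ] g 60.4
yaw 22.35 turn az -0.25 shift(after turn) cm [ 0.03 -0.06  1.44] tilt [-0.001  0.    -1.   ]
```

```bash
python3 -m jog '[[[0,0,1.4,0,0,0,6],[0,0,0,0,0,0,1],[0,0,0,0,0,0,1],[0,0,0,0,0,0,1],[0,0,0,0,0,0,1],[0,0,0,0,0,0,1],[0,0,-1,0,0,0,1],[0,0,-2,0,0,0,1],[0,0,-3,0,0,0,1],[0,0,-3,0,0,0,1],[0,0,-4,0,0,0,1],[0,0,0,0,0,0,1]]]' 30
python3 -c "
from h import *
st();plan(625,290,240)"
```

```text
time: 17.25
position: [0.6478, 0.1297, 0.244]
tool_rot: [3.082, 0.61, 0.018]
ft_force: [-0.0, 1.1, 0.8]
grip_width: 0.202
t 17.25 p [647.8 129.7 244. ] rv [3.082 0.61  0.018] f [-0.   1.1  0.8] g 17.6
yaw 22.4 turn az -0.0 shift(after turn) cm [  4.   -15.69   0.4 ] tilt [ 0.011  0.002 -1.   ]
```

```bash
python3 -m jog '[[[1,-4,0,0,0,0,1],[1,-4,0,0,0,0,1],[1,-4,0,0,0,0,1],[1,-3.7,0,0,0,0,1],[0,0,0,0,0,0,1],[0,0,0,0,0,0,1]]]'
python3 -c "
from h import *
st();d=snap('side','g6.png',(130,280,230,430),4)
for c in('side','top'):
  d=snap(c)
  for q in finder.trace('pin',c): print(c,round(q['conf'],2),np.round(px(q['point'])),q['region'].sum())
"
```

```text
time: 17.85
position: [0.6212, 0.2902, 0.2363]
tool_rot: [3.081, 0.615, -0.001]
ft_force: [-0.2, -1.3, -1.1]
grip_width: 0.199
t 17.85 p [621.2 290.2 236.3] rv [ 3.081e+00  6.150e-01 -1.000e-03] f [-0.2 -1.3 -1.1] g 17.3
```

View pics/g6.png

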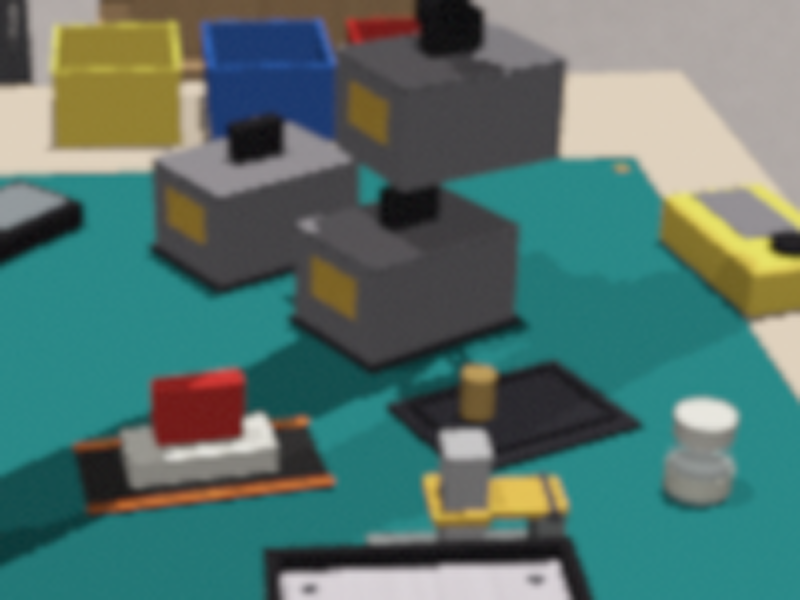

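Tub c holds only a decoy brass cylinder, at crop (478,392). I'll put lid c back.

```bash
python3 -m jog '[[[-1,4,0,0,0,0,1],[-1,4,0,0,0,0,1],[-1,4,0,0,0,0,1],[-1,3.7,0,0,0,0,1],[0,0,3,0,0,0,1],[0,0,2,0,0,0,1],[0,0,0,0,0,0,1],[0,0,0,0,0,0,1]]]'
python3 -c "
from h import *
st();plan(645.2,128.7,106,22.4)"
```

```text
time: 18.9
position: [0.6451, 0.1278, 0.1869]
tool_rot: [3.082, 0.609, -0.0]
ft_force: [-0.2, 0.2, -0.5]
grip_width: 0.206
t 18.9 p [645.1 127.8 186.9] rv [ 3.082  0.609 -0.   ] f [-0.2  0.2 -0.5] g 17.9
yaw 22.35 turn az -0.05 shift(after turn) cm [ 0.04 -0.08  8.09] tilt [-0. -0. -1.]
```

```bash
python3 -m jog '[[[0,-0.05,3,0,0,0,1],[0,0,2,0,0,0,1],[0,0,1.5,0,0,0,1],[0,0,1,0,0,0,1],[0,0,0.5,0,0,0,1],[0,0,0,0,0,0,1],[0,0,0,0,0,0,1]]]'
python3 -c "
from h import *
st();plan(645.2,128.7,106,22.4)"
```

```text
time: 19.6
position: [0.6476, 0.13, 0.1156]
tool_rot: [3.08, 0.61, 0.012]
ft_force: [-10.2, -2.1, 30.8]
grip_width: 0.204
t 19.6 p [647.6 130.  115.6] rv [3.08  0.61  0.012] f [-10.2  -2.1  30.8] g 17.8
yaw 22.4 turn az 0.0 shift(after turn) cm [-0.27  0.02  0.96] tilt [ 0.008 -0.    -1.   ]
```

The lid meets something at 31 N, so I'll back up a little and look.

```bash
python3 -m jog '[[[0,0,-1.2,0,0,0,1],[0,0,0,0,0,0,1],[0,0,0,0,0,0,1],[0,0,0,0,0,0,1]]]'
python3 -c "
from h import *
st();plan(645.2,128.7,106,22.4)
d=snap('side','g7.png',(180,280,290,430),5)
d=snap('top')
h=rect(d,.006,.52,.76,.02,.26)
m=(h.max(2)<38).astype(np.uint8)
print(box(m,.76,.26,n=3)); cv2.imwrite('pics/t7.png',cv2.resize(h[:,:,::-1],(600,600)))
"
```

```text
time: 20.0
position: [0.6444, 0.1286, 0.1176]
tool_rot: [3.082, 0.61, -0.002]
ft_force: [0.2, -1.0, -1.2]
grip_width: 0.208
t 20.0 p [644.4 128.6 117.6] rv [ 3.082e+00  6.100e-01 -2.000e-03] f [ 0.2 -1.  -1.2] g 18.1
yaw 22.39 turn az -0.01 shift(after turn) cm [0.08 0.02 1.16] tilt [-0.001 -0.    -1.   ]
[(array([618.5, 192.6], dtype=float32), array([249.4,  75.8], dtype=float32), np.float32(25.2)), (array([676.4,  42.8], dtype=float32), array([189.9,  49. ], dtype=float32), np.float32(26.9)), (array([550.8, 231.2], dtype=float32), array([74.6, 25.9], dtype=float32), np.float32(132.4))]
```

View pics/g7.png

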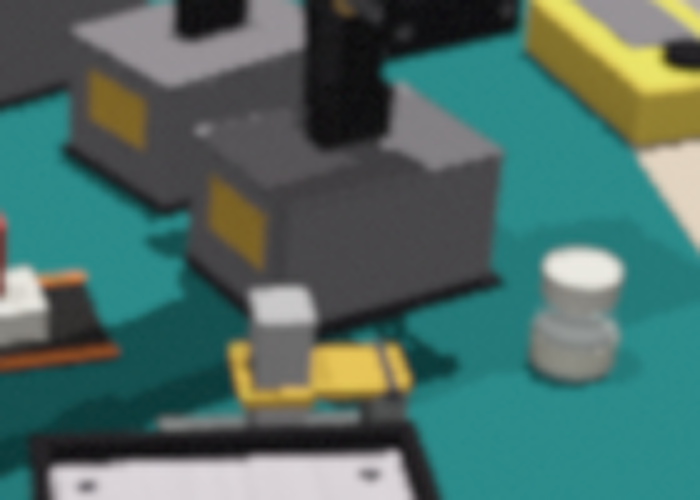

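```bash
python3 -c "
from h import *
d=snap('side')
for n,L in (('slab',[(327,232),(369.2,220),(390,236.2),(352.5,246.8)]),):
  P=np.array([at(d,*p,.005) for p in L])[:,:2]*1000; print(n,P.round(1).tolist(),P.mean(0),'diag mids',(P[0]+P[2])/2,(P[1]+P[3])/2,'edges',np.linalg.norm(np.roll(P,-1,0)-P,axis=1).round(1))
def rr(a): a=np.radians(a);return np.array([[np.cos(a),-np.sin(a)],[np.sin(a),np.cos(a)]])
# model: slab top corners for tub poses
for c in ((645,129),(650,129),(640,129),(645,135)):
  print(c,[proj(d,[*(np.array(c)/1000+rr(22.5)@np.array(q)),.006]).round(1).tolist() for q in((-.068,.05),(.068,.05),(.068,-.05),(-.068,-.05))])
# lid model top corners at heights
for h in (.078,.088,.093):
  print(h,[proj(d,[*(np.array((.6444,.1286))+rr(22.4)@np.array(q)),h]).round(1).tolist() for q in((-.064,.046),(.064,.046),(.064,-.046),(-.064,-.046))])
print('t',ctrl.get_state()['time'])
"
```

```text
slab [[572.4, 143.8], [697.4, 198.9], [731.9, 106.6], [625.2, 64.3]] [656.7121305  128.39972084] diag mids [652.11555211 125.1744235 ] [661.30870888 131.62501819] edges [136.7  98.5 114.7  95.4]
(645, 129) [[323.2, 230.8], [365.9, 219.4], [388.0, 235.5], [343.5, 248.6]]
(650, 129) [[325.1, 230.7], [367.7, 219.3], [389.8, 235.4], [345.5, 248.4]]
(640, 129) [[321.3, 230.9], [364.2, 219.5], [386.1, 235.6], [341.5, 248.7]]
(645, 135) [[322.9, 229.7], [365.5, 218.4], [387.4, 234.4], [343.1, 247.3]]
0.078 [[325.7, 206.5], [367.3, 196.6], [388.2, 210.5], [345.1, 221.8]]
0.088 [[325.8, 203.0], [367.5, 193.2], [388.6, 206.9], [345.3, 218.1]]
0.093 [[325.9, 201.2], [367.7, 191.5], [388.8, 205.2], [345.4, 216.2]]
t 20.15
```

```bash
python3 -c "
from h import *
d=snap('side')
def rr(a): a=np.radians(a);return np.array([[np.cos(a),-np.sin(a)],[np.sin(a),np.cos(a)]])
Q=((-.064,.046),(-.064,-.046),(.064,-.046))
def model(p,off,y,z): return [proj(d,[*(np.array(p)+rr(y)@(np.array(q)+off)),z]) for q in Q]
from scipy.optimize import least_squares as ls
def fit(p,y,z,obs):
  r=ls(lambda o:(np.array(model(p,o[:2],y,z+o[2]))-obs).ravel(),[0,0,0]); print((r.x*1000).round(1),r.fun.round(1))
fit((.6212,.2902),22.4,.208,np.array([(314.25,141.25),(330.75,154.25),(370.75,145.5)]))
fit((.6444,.1286),22.4,.090,np.array([(329,206),(344.4,218),(390.6,211)]))
Q=((-.068,.05),(.068,.05),(.068,-.05))
fit((.650,.128),22.4,.006,np.array([(327,232),(369.2,220),(390,236.2)]))
st()
"
```

```text
[ 20.9  17.  -24. ] [-0.3  1.4  0.1 -1.4  0.2  0.1]
[ 12.2  10.8 -16.1] [-1.3 -0.7  2.5  2.3 -1.3 -1.8]
[ 16.7  17.8 -15.5] [ 0.1 -0.4 -0.5  0.4  0.4  0. ]
t 20.2 p [644.4 128.7 117.6] rv [-3.082e+00 -6.100e-01  2.000e-03] f [ 0.3  0.3 -0.3] g 17.8
```

```bash
python3 -c "
from h import *
d=snap('side')
def rr(a): a=np.radians(a);return np.array([[np.cos(a),-np.sin(a)],[np.sin(a),np.cos(a)]])
def model(p,off,y,z): return [proj(d,[*(np.array(p)+rr(y)@(np.array(q)+off)),z]) for q in Q]
from scipy.optimize import least_squares as ls
def fit(p,y,z,obs):
  r=ls(lambda o:(np.array(model(p,o[:2],y+o[2],z))-obs).ravel(),[0,0,0],x_scale=[.01,.01,1]); print((r.x[:2]*1000).round(1),'yaw',(y+r.x[2]).round(1),'centre',(np.array(p)+rr(y)@r.x[:2])*1000,r.fun.round(1))
Q=((-.064,.046),(-.064,-.046),(.064,-.046))
fit((.6212,.2902),22.4,.208,np.array([(314.25,141.25),(330.75,154.25),(370.75,145.5)]))
for z in(.08,.09):fit((.6444,.1286),22.4,z,np.array([(329,206),(344.4,218),(390.6,211)]))
Q=((-.068,.05),(.068,.05),(.068,-.05))
fit((.650,.128),22.4,.006,np.array([(327,232),(369.2,220),(390,236.2)]))
# same for closed lid in initial side image, tub vs lid bottoms
for n in('lid_a','tub_a'):
  for q in finder.spot_point(n,'side'): print(n,round(q['conf'],2),np.round(at(d,*px(q['point']),0 if n[0]=='t' else .006)*1000))
dt=snap('top')
for q in finder.spot_point('lid_a','top'): print(round(q['conf'],2),np.round(at(dt,*px(q['point']),.006)*1000))
a=cv2.imread('pics/side0.png')[180:280,290:430]; b=d['frame'][180:280,290:430,::-1]
cv2.imwrite('pics/cmp.png',cv2.resize(np.vstack([a,b]),None,fx=4,fy=3.0,interpolation=cv2.INTER_CUBIC))
"
```

```text
[-15.5 -40.6] yaw 22.4 centre [622.34584982 246.7436576 ] [-1.8  0.9 -0.4 -1.3  2.2 -0.2]
[ 6.9 -0.3] yaw 16.4 centre [650.87982514 130.92754128] [-0.3 -2.   0.2  1.8  0.  -0.1]
[ -2.6 -17.2] yaw 16.5 centre [648.57850315 111.75188902] [-0.8 -2.1  0.1  1.9  0.7 -0.3]
[ 0.6 -4.2] yaw 22.3 centre [652.1255803  124.37395968] [-0.9 -0.5 -0.3  0.1  1.1  0.1]
lid_a 0.89 [657. 144.   6.]
lid_a 0.83 [509. 402.   6.]
lid_a 0.71 [ 501. -274.    6.]
tub_a 0.65 [511. 423.   0.]
tub_a 0.45 [602. 258.   0.]
0.75 [597. 273.   6.]
0.46 [646. 133.   6.]
```

View pics/cmp.png

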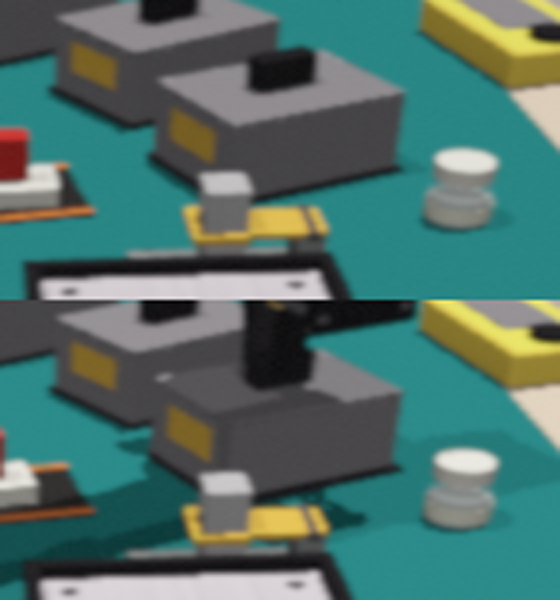

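Compared with the start picture, the lid sits a few mm high and 2-3 mm towards the robot, so it is resting on the lip. I'll lift it, shift it +x and lower it gently.

```bash
python3 -m jog '[[[0,0,-0.6,0,0,0,1],[0.35,0.1,0,0,0,0,1],[0,0,0,0,0,0,1],[0,0,0.5,0,0,0,1],[0,0,0.4,0,0,0,1],[0,0,0.3,0,0,0,1],[0,0,0,0,0,0,1],[0,0,0,0,0,0,1]]]'
python3 -m jog '[[[0,0,0.2,0,0,0,1],[0,0,0,0,0,0,1]]]'
python3 -m jog '[[[0,0,0.2,0,0,0,1],[0,0,0,0,0,0,1]]]'
```

```text
time: 21.25
position: [0.6481, 0.1292, 0.1157]
tool_rot: [3.08, 0.61, -0.0]
ft_force: [-7.6, -2.5, 17.0]
grip_width: 0.204
time: 21.45
position: [0.6481, 0.1292, 0.1156]
tool_rot: [3.08, 0.61, 0.0]
ft_force: [-11.7, -4.2, 25.7]
grip_width: 0.207
time: 21.65
position: [0.6482, 0.1292, 0.1155]
tool_rot: [3.079, 0.609, 0.001]
ft_force: [-15.1, -4.9, 32.7]
grip_width: 0.203
```

The contact height of 115.5 is the same both times, and the lid was only about 2 mm up in the picture. The lid probably slipped down in the grip when I lifted early and is in fact seated. I'll relax the push, release and compare with the start picture.

```bash
python3 -m jog '[[[0,0,-0.6,0,0,0,1],[0,0,0,0,0,0,1],[0,0,0,0,0,0,5],[0,0,0,0,0,0,6],[0,0,0,0,0,0,6],[0,0,0,0,0,0,6],[0,0,0,0,0,0,6],[0,0,-3,0,0,0,6],[0,0,-4,0,0,0,6],[0,0,-2,0,0,0,6],[0,-4,0,0,0,0,6],[0,-4,0,0,0,0,6]]]'
python3 -c "
from h import *
d=snap('side');a=cv2.imread('pics/side0.png')[180:280,290:430]; b=d['frame'][180:280,290:430,::-1]
cv2.imwrite('pics/cmp2.png',cv2.resize(np.vstack([a,b]),None,fx=4,fy=3.0,interpolation=cv2.INTER_CUBIC))
st();plan(595,271,200,29.5)"
```

```text
time: 22.85
position: [0.6188, 0.2024, 0.2055]
tool_rot: [3.083, 0.603, 0.003]
ft_force: [-0.6, 1.4, -0.7]
grip_width: 0.686
t 22.9 p [613.4 213.4 205.5] rv [-3.073 -0.622  0.   ] f [-3.7  7.   0.5] g 59.9
yaw 22.88 turn az -6.62 shift(after turn) cm [ 1.23 -5.92  0.55] tilt [-0.001  0.007 -1.   ]
```

View pics/cmp2.png

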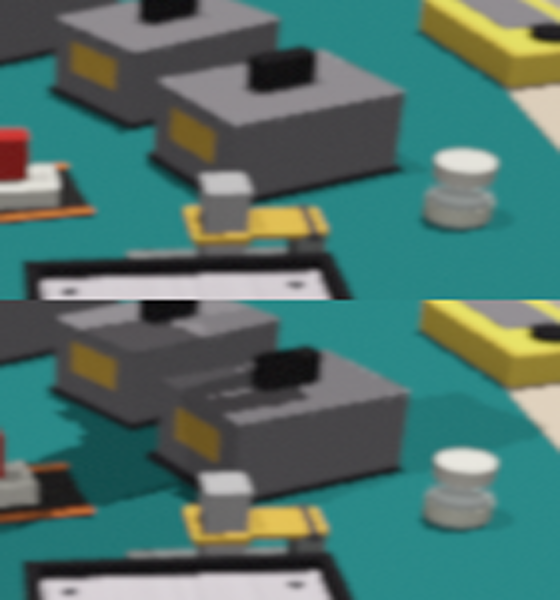

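Label and bar show no vertical shift and about +1 px sideways (+2.5 mm, within the play), so lid c is seated. Lid b next, this time with a full close before lifting.

```bash
python3 -m jog '[[[1.23,-3,0,0,0,-6.6,6],[0,-2.8,0,0,0,0,6],[0,0,4,0,0,0,6],[0,0,4,0,0,0,6],[0,0,0,0,0,0,6],[0,0,0,0,0,0,6],[0,0,0,0,0,0,6]]]'
python3 -c "
from h import *
st();plan(595,272,106,29.5)"
```

```text
time: 23.6
position: [0.6057, 0.2607, 0.127]
tool_rot: [-3.041, -0.786, -0.005]
ft_force: [-0.6, -0.5, 0.6]
grip_width: 0.691
t 23.6 p [605.7 260.7 127. ] rv [-3.041 -0.786 -0.005] f [-0.6 -0.5  0.6] g 60.1
yaw 28.97 turn az -0.53 shift(after turn) cm [-0.38 -1.51  2.1 ] tilt [ 0.003  0.002 -1.   ]
```

```bash
python3 -m jog '[[[-0.1,-1.45,0.6,0,0,-0.5,6],[0,0,1,0,0,0,6],[0,0,0.5,0,0,0,6],[0,0,0,0,0,0,6],[0,0,0,0,0,0,1],[0,0,0,0,0,0,1],[0,0,0,0,0,0,1],[0,0,0,0,0,0,1],[0,0,0,0,0,0,1],[0,0,0,0,0,0,1],[0,0,0,0,0,0,1]]]' 40
python3 -c "
from h import *
st()"
python3 -m jog '[[[0,0,-1,0,0,0,1],[0,0,-2,0,0,0,1],[0,0,-3,0,0,0,1],[0,0,-3,0,0,0,1],[0,0,-4,0,0,0,1],[0,0,0,0,0,0,1],[0,0,0,0,0,0,1]]]'
python3 -c "
from h import *
st();plan(505,400,245)"
```

```text
time: 24.7
position: [0.5962, 0.2723, 0.1034]
tool_rot: [-3.038, -0.8, 0.001]
ft_force: [-0.5, 1.1, 0.1]
grip_width: 0.202
t 24.7 p [596.2 272.3 103.4] rv [-3.038e+00 -8.000e-01  1.000e-03] f [-0.5  1.1  0.1] g 17.6
time: 25.4
position: [0.5968, 0.2727, 0.2352]
tool_rot: [-3.038, -0.8, -0.004]
ft_force: [0.0, 0.5, -1.3]
grip_width: 0.208
t 25.4 p [596.8 272.7 235.2] rv [-3.038 -0.8   -0.004] f [ 0.   0.5 -1.3] g 18.1
yaw 29.5 turn az -0.0 shift(after turn) cm [ -1.72 -15.6   -0.98] tilt [ 0.003  0.001 -1.   ]
```

```bash
python3 -m jog '[[[-0.5,-4,0,0,0,0,1],[-0.5,-4,0,0,0,0,1],[-0.5,-4,0,0,0,0,1],[-0.2,-3.6,0,0,0,0,1],[0,0,0,0,0,0,1],[0,0,0,0,0,0,1]]]'
python3 -c "
from h import *
st();d=snap('side','g8.png',(140,290,240,440),4)
for c in('side','top'):
  d=snap(c)
  for q in finder.trace('pin',c): print(c,round(q['conf'],2),np.round(px(q['point'])),q['region'].sum())
"
```

```text
time: 26.0
position: [0.5034, 0.4001, 0.2321]
tool_rot: [3.036, 0.804, -0.003]
ft_force: [-0.0, 0.5, -2.4]
grip_width: 0.205
t 26.0 p [503.4 400.1 232.1] rv [ 3.036e+00  8.040e-01 -3.000e-03] f [-0.   0.5 -2.4] g 17.8
side 0.79 [326. 201.] 176
top 0.63 [396. 235.] 6301
top 0.56 [233. 217.] 291
```

View pics/g8.png

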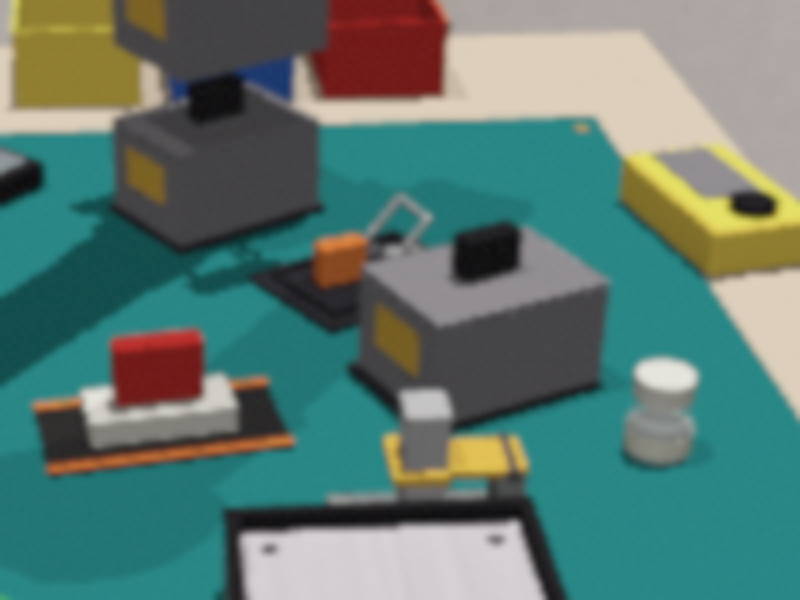

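The pin is in tub b: orange tab at crop (340,260), raised loop to the right at (405,215). I'll set lid b down on free bench at about (440,235).

```bash
python3 -c "
from h import *
plan(440,235,104)"
python3 -m jog '[[[-3,2.2,0,0,0,0,1],[-3,2.2,0,0,0,0,1],[-2,3,0,0,0,0,1],[-2,3,0,0,0,0,1],[-1.8,1.3,0,0,0,0,1],[0,0,0,0,0,0,1]]]'
python3 -c "
from h import *
st();plan(440,235,104)"
```

```text
yaw 29.34 turn az -0.0 shift(after turn) cm [-13.74  10.99  12.9 ] tilt [-0.    -0.001 -1.   ]
time: 26.85
position: [0.4601, 0.2352, 0.2335]
tool_rot: [3.038, 0.788, -0.001]
ft_force: [-0.2, 0.2, -0.9]
grip_width: 0.202
t 26.85 p [460.1 235.2 233.5] rv [ 3.038e+00  7.880e-01 -1.000e-03] f [-0.2  0.2 -0.9] g 17.6
yaw 29.1 turn az -0.0 shift(after turn) cm [-1.77 -0.97 12.95] tilt [ 0.    -0.003 -1.   ]
```

```bash
python3 -m jog '[[[-1.77,-0.97,2,0,0,0,1],[0,0,3,0,0,0,1],[0,0,3,0,0,0,1],[0,0,3,0,0,0,1],[0,0,1.5,0,0,0,1],[0,0,0,0,0,0,1],[0,0,0,0,0,0,1]]]'
python3 -c "
from h import *
st();plan(440,235,98)"
```

```text
time: 27.55
position: [0.4401, 0.2401, 0.1094]
tool_rot: [-3.037, -0.8, -0.001]
ft_force: [-0.1, 0.4, -1.0]
grip_width: 0.201
t 27.55 p [440.1 240.1 109.4] rv [-3.037e+00 -8.000e-01 -1.000e-03] f [-0.1  0.4 -1. ] g 17.5
yaw 29.5 turn az -0.0 shift(after turn) cm [-0.26  0.44  1.14] tilt [ 0.001  0.001 -1.   ]
```

```bash
python3 -m jog '[[[-0.2,0.4,0.6,0,0,0,1],[0,0,0.5,0,0,0,1],[0,0,0,0,0,0,1],[0,0,0,0,0,0,6],[0,0,0,0,0,0,6],[0,0,0,0,0,0,6],[0,0,0,0,0,0,6],[0,0,-3,0,0,0,6],[0,0,-4,0,0,0,6],[0,0,-4,0,0,0,6],[0,0,-1,0,0,0,6]]]'
python3 -c "
from h import *
st()
D={}
for c in('side','top'):
  d=snap(c);D[c]=d
  print(c,[(round(q['conf'],2),np.round(px(q['point']),1)) for q in finder.spot_point('pin',c)],[(round(q['conf'],2),np.round(px(q['point']),1)) for q in finder.spot_point('loop_bar',c)])
  h=cv2.cvtColor(d['frame'],cv2.COLOR_RGB2HSV); m=((h[...,0]>5)&(h[...,0]<16)&(h[...,1]>150)&(h[...,2]>90)).astype(np.uint8)
  n,l,s,ce=cv2.connectedComponentsWithStats(m)
  print([(s[i].tolist(),ce[i].round(1).tolist()) for i in range(1,n) if s[i][4]>15])
# rectified at tab top z=.036
r=rect(D['top'],.036,.5,.7,.17,.37,3000);h=cv2.cvtColor(r,cv2.COLOR_RGB2HSV)
m=(h[...,0]>3)&(h[...,0]<18)&(h[...,1]>130)&(h[...,2]>60)
print('tab',box(m,.7,.37,3000,n=2))
a=cv2.resize(D['side']['frame'][170:230,290:380,::-1],(540,360),interpolation=cv2.INTER_CUBIC);b=cv2.resize(r[:,:,::-1],(360,360))
cv2.imwrite('pics/pin.png',np.hstack([cv2.resize(a,(440,360)),b]))
"
```

```text
time: 28.65
position: [0.4418, 0.2365, 0.2221]
tool_rot: [-3.038, -0.8, -0.012]
ft_force: [0.5, -0.1, 0.2]
grip_width: 0.682
t 28.65 p [441.8 236.5 222.1] rv [-3.038 -0.8   -0.012] f [ 0.5 -0.1  0.2] g 59.4
side [(0.65, array([334. , 201.3])), (0.52, array([356.5, 231.7]))] [(0.4, array([343. , 195.4]))]
[([319, 199, 12, 13, 121], [324.3, 205.0]), ([250, 240, 10, 3, 17], [254.5, 240.8]), ([253, 249, 59, 9, 164], [280.7, 253.1])]
top [(0.78, array([234.6, 218.4])), (0.57, array([228.4, 207.6])), (0.22, array([429.8, 240.7]))] [(0.6, array([225.7, 214.1]))]
[([232, 221, 8, 14, 76], [235.5, 227.7]), ([284, 253, 3, 13, 30], [285.0, 258.9]), ([309, 253, 4, 15, 17], [310.2, 259.8]), ([311, 269, 6, 31, 70], [313.9, 284.6]), ([288, 289, 3, 12, 21], [289.3, 294.1])]
tab [(array([579.9, 272.3], dtype=float32), array([41.1, 21.1], dtype=float32), np.float32(19.2))]
```

View pics/pin.png

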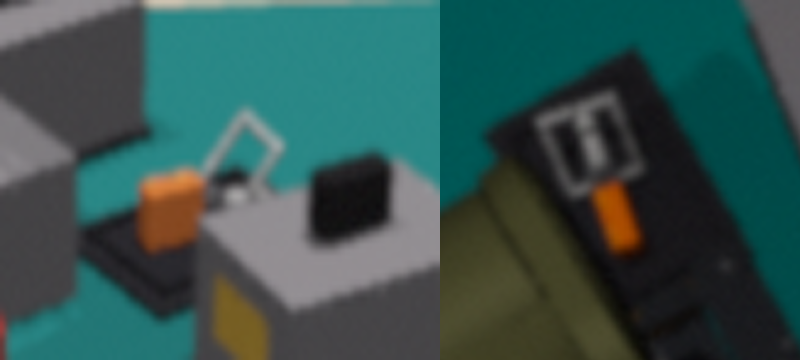

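```bash
python3 -c "
from h import *
d=snap('top');s=snap('side')
o=at(d,234.6,218.4,.016)*1000;b=at(d,225.7,214.1,.051)*1000;t=at(d,235.5,227.7,.033)*1000
print('top: origin',o,'bar',b,'tab',t,'yaws',np.degrees(np.arctan2(*(b-o)[1::-1])),np.degrees(np.arctan2(*(b-t)[1::-1])),np.degrees(np.arctan2(*(o-t)[1::-1])))
o=at(s,334,201.3,.016)*1000;b=at(s,343,195.4,.051)*1000;t=at(s,324.3,205,.023)*1000
print('side',o,b,t)
print(tri(d,(235.5,227.7),s,(324.3,205)),tri(d,(234.6,218.4),s,(334,201.3)))
plan(582,270,200,17)
"
```

```text
top: origin [611.38877382 278.76711614  16.        ] bar [616.55709892 298.61506069  51.        ] tab [580.49115333 272.78292698  33.        ] yaws 75.40453412222436 35.61202700173206 10.961220280203896
side [614.62185665 301.90088333  16.        ] [633.57977945 265.72101685  51.        ] [581.16456204 266.25694667  23.        ]
(array([0.58288757, 0.27513726, 0.01864946]), np.float64(0.000895329012543659)) (array([0.60959052, 0.27672589, 0.02817625]), np.float64(0.0015998890779131366))
yaw 29.5 turn az 12.5 shift(after turn) cm [14.72  0.8   1.6 ] tilt [-0.003 -0.001 -1.   ]
```

```bash
python3 -m jog '[[[0,0,0,0,0,7,3.8],[0,0,0,0,0,6.5,3.8],[4,0.2,0,0,0,0,3.8],[4,0.2,0,0,0,0,3.8],[4,0.2,0,0,0,0,3.8],[2.7,0,0,0,0,0,3.8],[0,0,0,0,0,0,3.8],[0,0,0,0,0,0,3.8],[0,0,0,0,0,0,3.8]]]'
python3 -c "
from h import *
st();plan(582,272,80,16)"
```

```text
time: 29.95
position: [0.5814, 0.2699, 0.217]
tool_rot: [3.11, 0.439, -0.002]
ft_force: [-1.1, -0.6, 0.0]
grip_width: 0.436
t 29.95 p [581.4 269.9 217. ] rv [ 3.11e+00  4.39e-01 -2.00e-03] f [-1.1 -0.6  0. ] g 38.0
yaw 16.06 turn az 0.06 shift(after turn) cm [ 0.11 -0.18 13.7 ] tilt [-0.001 -0.001 -1.   ]
```

```bash
python3 -m jog '[[[0.1,-0.2,3.5,0,0,0,3.8],[0,0,4,0,0,0,3.8],[0,0,4,0,0,0,3.8],[0,0,2,0,0,0,3.8],[0,0,0,0,0,0,3.8],[0,0,0,0,0,0,3.8]]]'
python3 -c "
from h import *
st();plan(582,272,36,16)"
python3 -m jog '[[[0,0,1,0,0,0,3.8],[0,0,1,0,0,0,3.8],[0,0,0.5,0,0,0,3.8],[0,0,0,0,0,0,3.8],[0,0,0,0,0,0,3.8],[0,0,0,0,0,0,3.8]]]'
python3 -c "
from h import *
st();plan(582,272,36,16)"
```

```text
time: 30.55
position: [0.5829, 0.2721, 0.0836]
tool_rot: [3.111, 0.438, 0.001]
ft_force: [0.6, -0.1, 0.5]
grip_width: 0.436
t 30.55 p [582.9 272.1  83.6] rv [3.111e+00 4.380e-01 1.000e-03] f [ 0.6 -0.1  0.5] g 38.0
yaw 16.02 turn az 0.02 shift(after turn) cm [-0.09 -0.01  4.76] tilt [ 0.001  0.    -1.   ]
time: 31.15
position: [0.5834, 0.2722, 0.0579]
tool_rot: [-3.111, -0.437, -0.001]
ft_force: [0.9, 1.3, -0.3]
grip_width: 0.435
t 31.15 p [583.4 272.2  57.9] rv [-3.111e+00 -4.370e-01 -1.000e-03] f [ 0.9  1.3 -0.3] g 37.8
yaw 16.0 turn az -0.0 shift(after turn) cm [-0.13 -0.02  2.19] tilt [ 0.001  0.    -1.   ]
```

Now I'll descend the last 22 mm and grip.

```bash
python3 -m jog '[[[-0.1,0,1,0,0,0,3.8],[0,0,0.8,0,0,0,3.8],[0,0,0.4,0,0,0,3.8],[0,0,0,0,0,0,3.8],[0,0,0,0,0,0,0.5],[0,0,0,0,0,0,0.5],[0,0,0,0,0,0,0.5],[0,0,0,0,0,0,0.5],[0,0,0,0,0,0,0.5],[0,0,0,0,0,0,0.5]]]' 40
python3 -c "
from h import *
st()"
```

```text
time: 32.15
position: [0.5823, 0.2718, 0.0358]
tool_rot: [-3.111, -0.437, -0.001]
ft_force: [0.4, 0.1, 1.9]
grip_width: 0.18
t 32.15 p [582.3 271.8  35.8] rv [-3.111e+00 -4.370e-01 -1.000e-03] f [0.4 0.1 1.9] g 15.6
```

```bash
python3 -m jog '[[[0,0,-1,0,0,0,0.5],[0,0,-2,0,0,0,0.5],[0,0,-4,0,0,0,0.5],[0,0,-4,0,0,0,0.5],[0,0,-4,0,0,0,0.5],[0,0,0,0,0,6,0.5],[0,0,0,0,0,6,0.5],[0,0,0,0,0,5.6,0.5],[-3,3.5,0,0,0,0,0.5],[-3,3.5,0,0,0,0,0.5],[-3,3.5,0,0,0,0,0.5]]]'
python3 -c "
from h import *
d=snap('top');s=snap('side')
print('tri',tri(d,(347.3,227.6),s,(339.5,248.8)))
for c,D in(('top',d),('side',s)): print([(round(q['conf'],2),np.round(px(q['point']),1)) for q in finder.spot_point('cross_hole',c)])
# post top edges in top view (z=86): bright, rectified
r=rect(d,.086,.5,.68,-.12,.04,2000);h=cv2.cvtColor(r,cv2.COLOR_RGB2HSV)
m=((h[...,1]<60)&(h[...,2]>120)).astype(np.uint8);print('posttop',box(m,.68,.04,2000,n=3))
st();plan(475,-44,190,-1.6)"
```

```text
time: 33.25
position: [0.4878, 0.1685, 0.1854]
tool_rot: [-3.141, 0.043, 0.001]
ft_force: [-0.2, -0.8, 0.1]
grip_width: 0.185
tri (array([ 0.57150796, -0.0465253 ,  0.07086199]), np.float64(0.0007430062681225514))
[(0.84, array([342.7, 227.8])), (0.5, array([432.3, 229.8]))]
[(0.93, array([340.2, 248. ]))]
posttop [(array([ 557.8, -102.2], dtype=float32), array([114.5,  34.5], dtype=float32), np.float32(0.0)), (array([584.4, -38.1], dtype=float32), array([28.4, 20.9], dtype=float32), np.float32(88.1))]
t 33.45 p [489.2 168.4 186.3] rv [ 3.14e+00 -4.60e-02  3.00e-03] f [ 0.1  0.8 -0.1] g 15.6
yaw -1.7 turn az -0.1 shift(after turn) cm [-0.82 21.27 -0.37] tilt [ 0.002 -0.001 -1.   ]
```

```bash
python3 -c "
from h import *
d=snap('top');s=snap('side')
print('side posttop',at(s,346,240.7,.086)*1000,'side hole',at(s,340.2,248,.07)*1000,'top hole',at(d,342.7,227.8,.07)*1000)
hs=cv2.cvtColor(s['frame'],cv2.COLOR_RGB2HSV).astype(int)
# predicted post-top outline in both, for (584,y)
for y in(-.038,-.042,-.046):
  print(y,[proj(s,[x,yy,.086]).round(1).tolist() for x,yy in((.572,y+.014),(.596,y+.014),(.596,y-.014),(.572,y-.014))],[proj(d,[x,yy,.086]).round(1).tolist() for x,yy in((.596,y+.014),(.572,y-.014))])
print('side V rows 230..262 cols 335..358 step2');print(hs[230:262:1,336:360:2,2])
print('top V');v=cv2.cvtColor(d['frame'],cv2.COLOR_RGB2HSV)[...,2];print(v[214:234,334:356])
"
```

```text
side posttop [586.9352698  -38.72385417  86.        ] side hole [574.21652115 -41.9274815   70.        ] top hole [570.81719299 -33.6464828   70.        ]
-0.038 [[338.2, 237.6], [348.9, 237.1], [351.2, 243.6], [340.2, 244.2]] [[339.2, 217.8], [349.4, 226.2]]
-0.042 [[338.5, 238.5], [349.2, 238.0], [351.5, 244.6], [340.5, 245.1]] [[340.7, 217.8], [350.8, 226.2]]
-0.046 [[338.8, 239.5], [349.5, 238.9], [351.9, 245.5], [340.8, 246.1]] [[342.1, 217.8], [352.3, 226.2]]
side V rows 230..262 cols 335..358 step2
[[ 61  77 100 113  99  68  70  69  70  71  71  71]
 [ 62  65  89 111  98  68  69  70  70  71  71  70]
 [ 60  61  72 101  96  70  69  70  72  71  71  71]
 [ 62  62  64  85  89  68  68  72  72  70  70  71]
 [ 60  61  61  68  75  68  69  71  71  72  70  71]
 [ 58  61  62  62  69  71  70  72  72  71  71  71]
 [ 48  61  73  77  84  89  90  85  72  71  71  71]
 [ 37  59 107 126 135 144 145 127  78  71  71  71]
 [ 26  53 141 172 180 187 187 171  93  70  72  71]
 [ 25  41 148 191 195 196 196 188 110  71  71  70]
 [ 34  33 134 193 196 197 197 192 127  72  71  71]
 [ 54  33 122 192 197 197 19
[... 2210 characters left out ...]
7 108 106 105 100  95 109 130
  113  84  82  91]
 [ 94  98 121 148 142 105  70  63  64  69  71  74  72  69  67  72 102 128
  112  82  83  90]
 [ 94  99 122 148 147 117  88  74  70  69  72  71  70  69  68  76 104 126
  109  80  83  92]
 [ 96 100 120 145 149 136 121 110 106 104 105 106 106 106 104 108 122 129
  103  76  83  90]
 [ 96  99 111 130 136 132 127 123 121 119 121 122 125 126 124 126 128 123
   95  73  82  91]
 [ 97  95  95 102 100  95  94  93  92  93  95 100 102 103 103 104 103  97
   77  67  83  90]
 [ 96  96  90  83  68  59  57  55  57  58  58  62  64  64  65  64  65  63
   56  62  81  92]
 [ 96  96  93  82  63  48  45  46  45  45  45  45  45  46  47  46  47  46
   47  62  82  91]]
```

Post top measured in both cameras gives centre (585.5, -38.5), so the hole mouth is at about (573.5, -38.5, 70). The network's first y of -46 was off.

```bash
python3 -m jog '[[[-0.5,4,0,0,0,0,0.5],[-0.4,4,0,0,0,0,0.5],[0,4,0,0,0,0,0.5],[0,4,0,0,0,0,0.5],[0,3,0,0,0,0,0.5],[0,1.4,0,0,0,0,0.5],[0,0,3,0,0,0,0.5],[0,0,3,0,0,0,0.5],[0,0,3,0,0,0,0.5],[0,0,0,0,0,0,0.5],[0,0,0,0,0,0,0.5]]]'
python3 -c "
from h import *
st();plan(483,-36,89.8,-1.6)"
```

```text
time: 34.65
position: [0.4752, -0.0329, 0.0958]
tool_rot: [-3.14, 0.04, 0.001]
ft_force: [-0.0, -0.4, -0.6]
grip_width: 0.181
t 34.65 p [475.2 -32.9  95.8] rv [-3.14e+00  4.00e-02  1.00e-03] f [-0.  -0.4 -0.6] g 15.8
yaw -1.47 turn az 0.13 shift(after turn) cm [0.79 0.29 0.6 ] tilt [-0.     0.001 -1.   ]
```

```bash
python3 -m jog '[[[0.8,0.3,0.6,0,0,0.1,0.5],[0,0,0,0,0,0,0.5],[0,0,0,0,0,0,0.5],[0,0,0,0,0,0,0.5]]]'
python3 -c "
from h import *
st();plan(483,-36,89.8,-1.6)
s=snap('side');d=snap('top')
for c in('side','top'): print(c,[(round(q['conf'],2),np.round(px(q['point']),1)) for q in finder.spot_point('pin',c)],[(round(q['conf'],2),np.round(px(q['point']),1)) for q in finder.spot_point('loop_bar',c)])
a=cv2.resize(s['frame'][210:280,290:370,::-1],(480,420),interpolation=cv2.INTER_CUBIC)
r=rect(d,.07,.48,.62,-.1,.02,3000);b=cv2.resize(r[:,:,::-1],(310,362))
o=np.zeros((420,790,3),np.uint8);o[:,:480]=a;o[:362,480:]=b;cv2.imwrite('pics/ins.png',o)
print('pred side origin/tip', proj(s,[.5155,-.0369,.07]).round(1),proj(s,[.5495,-.038,.07]).round(1),'hole',proj(s,[.5735,-.0385,.07]).round(1))
"
```

```text
time: 35.05
position: [0.4828, -0.0377, 0.0901]
tool_rot: [3.141, -0.047, 0.001]
ft_force: [0.1, -0.6, -1.7]
grip_width: 0.175
t 35.05 p [482.8 -37.7  90.1] rv [ 3.141e+00 -4.700e-02  1.000e-03] f [ 0.1 -0.6 -1.7] g 15.2
yaw -1.71 turn az -0.11 shift(after turn) cm [ 0.01 -0.17  0.03] tilt [ 0.001 -0.    -1.   ]
side [(0.6, array([311. , 247.3]))] [(0.57, array([324.8, 234.5]))]
top [] []
pred side origin/tip [313.3 248.2] [328.8 247.6] hole [339.6 247.2]
```

View pics/ins.png

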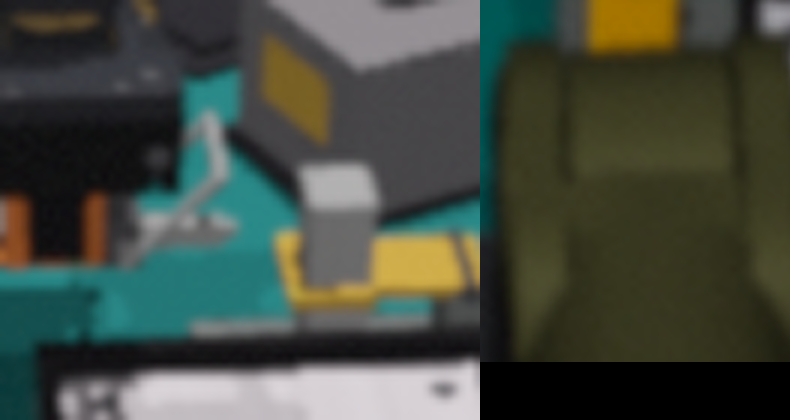

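The shank is level at row 247.7 (predicted 247.6) and the tip is at column 330, about 10 px short of the post. Advancing.

```bash
python3 -m jog '[[[0,-0.15,0,0,0,0,0.5],[0.5,0,0,0,0,0,0.5],[0.5,0,0,0,0,0,0.5],[0.5,0,0,0,0,0,0.5],[0.5,0,0,0,0,0,0.5],[0,0,0,0,0,0,0.5],[0,0,0,0,0,0,0.5]]]'
python3 -c "
from h import *
st();plan(541.5,-37.6,89.8,-1.6)"
python3 -m jog '[[[0.3,0,0,0,0,0,0.5],[0.3,0,0,0,0,0,0.5],[0.3,0,0,0,0,0,0.5],[0.3,0,0,0,0,0,0.5],[0,0,0,0,0,0,0.5]]]'
python3 -c "
from h import *
st();plan(541.5,-37.6,89.8,-1.6)"
```

```text
time: 36.05
position: [0.5025, -0.0367, 0.0894]
tool_rot: [-3.141, 0.047, 0.001]
ft_force: [0.1, 0.0, -0.9]
grip_width: 0.181
t 36.05 p [502.5 -36.7  89.4] rv [-3.141e+00  4.700e-02  1.000e-03] f [ 0.1  0.  -0.9] g 15.8
yaw -1.7 turn az -0.1 shift(after turn) cm [ 3.9  -0.02 -0.04] tilt [-0.  0. -1.]
time: 36.55
position: [0.5149, -0.0371, 0.0896]
tool_rot: [-3.141, 0.047, -0.001]
ft_force: [-0.8, 0.6, -1.1]
grip_width: 0.183
t 36.55 p [514.9 -37.1  89.6] rv [-3.141e+00  4.700e-02 -1.000e-03] f [-0.8  0.6 -1.1] g 15.9
yaw -1.7 turn az -0.1 shift(after turn) cm [ 2.66 -0.02 -0.02] tilt [ 0.  0. -1.]
```

```bash
python3 -m jog '[[[0.3,0,0,0,0,0,0.5],[0.3,0,0,0,0,0,0.5],[0.3,0,0,0,0,0,0.5],[0,0,0,0,0,0,0.5]]]'
python3 -m jog '[[[0.3,0,0,0,0,0,0.5],[0.3,0,0,0,0,0,0.5],[0.3,0,0,0,0,0,0.5],[0,0,0,0,0,0,0.5]]]'
python3 -c "
from h import *
st();plan(541.5,-37.6,89.8,-1.6)"
```

```text
time: 36.95
position: [0.524, -0.0373, 0.0896]
tool_rot: [-3.141, 0.047, -0.001]
ft_force: [0.2, -0.3, -1.4]
grip_width: 0.182
time: 37.35
position: [0.533, -0.0376, 0.0896]
tool_rot: [-3.141, 0.047, -0.001]
ft_force: [-0.6, 0.3, -1.1]
grip_width: 0.18
t 37.35 p [533.  -37.6  89.6] rv [-3.141e+00  4.700e-02 -1.000e-03] f [-0.6  0.3 -1.1] g 15.7
yaw -1.7 turn az -0.1 shift(after turn) cm [ 0.85 -0.03 -0.02] tilt [ 0.  0. -1.]
```

```bash
python3 -m jog '[[[0.3,0,0,0,0,0,0.5],[0.2,0,0,0,0,0,0.5],[0,0,0,0,0,0,0.5]]]'
python3 -m jog '[[[0.2,0,0,0,0,0,0.5],[0.1,0,0,0,0,0,0.5],[0,0,0,0,0,0,0.5]]]'
python3 -m jog '[[[0.2,0,0,0,0,0,0.5],[0,0,0,0,0,0,0.5]]]'
python3 -m jog '[[[0.2,0,0,0,0,0,0.5],[0,0,0,0,0,0,0.5]]]'
```

```text
time: 37.65
position: [0.5378, -0.0378, 0.0896]
tool_rot: [3.141, -0.047, 0.0]
ft_force: [-1.2, 0.3, 0.0]
grip_width: 0.186
time: 37.95
position: [0.5406, -0.0379, 0.0895]
tool_rot: [3.141, -0.047, 0.0]
ft_force: [-0.3, -0.5, -1.0]
grip_width: 0.181
time: 38.15
position: [0.5427, -0.038, 0.0896]
tool_rot: [3.141, -0.047, 0.0]
ft_force: [-1.0, 0.0, 0.1]
grip_width: 0.181
time: 38.35
position: [0.5433, -0.038, 0.0892]
tool_rot: [3.141, -0.047, -0.005]
ft_force: [-5.1, 0.2, 2.5]
grip_width: 0.179
```

```bash
python3 -m jog '[[[0.2,0,0,0,0,0,0.5],[0,0,0,0,0,0,0.5]]]'
python3 -m jog '[[[0.2,0,0,0,0,0,0.5],[0,0,0,0,0,0,0.5],[0,0,0,0,0,0,0.5]]]'
python3 -c "
from h import *
st()
s=snap('side');snap('top')
for c in('side','top'): print(c,[(round(q['conf'],2),np.round(px(q['point']),1)) for q in finder.spot_point('pin',c)],[(round(q['conf'],2),np.round(px(q['point']),1)) for q in finder.spot_point('loop_bar',c)])
print('pred bar up',proj(s,[.5735+.026,-.0392,.105]).round(1),'mouth',proj(s,[.5735,-.0385,.07]).round(1))
"
```

```text
time: 38.55
position: [0.5433, -0.038, 0.089]
tool_rot: [3.141, -0.047, -0.012]
ft_force: [-10.3, 0.8, 6.8]
grip_width: 0.18
time: 38.85
position: [0.5434, -0.038, 0.089]
tool_rot: [3.14, -0.047, -0.018]
ft_force: [-15.7, 0.8, 11.1]
grip_width: 0.18
t 38.85 p [543.4 -38.   89. ] rv [ 3.14  -0.047 -0.018] f [-15.7   0.8  11.1] g 15.6
side [(0.65, array([318.2, 348.5])), (0.49, array([342.4, 244.8]))] [(0.37, array([352.1, 235.3]))]
top [] [(0.25, array([432. , 229.2])), (0.17, array([177.1, 326.4]))]
pred bar up [352.2 233. ] mouth [339.6 247.2]
```

The pin hit a hard stop at 543.3, and the bar pixel (352.1) matches the prediction, so it is home. I'll relax the push, release and retreat upward.

```bash
python3 -m jog '[[[-0.3,0,0,0,0,0,0.5],[0,0,0,0,0,0,0.5],[0,0,0,0,0,0,3.6],[0,0,0,0,0,0,3.6],[0,0,0,0,0,0,3.6],[0,0,0,0,0,0,3.6],[0,0,-1,0,0,0,3.6],[0,0,-2,0,0,0,3.6],[0,0,-3,0,0,0,3.6],[0,0,-3,0,0,0,3.6],[0,0,0,0,0,0,0],[0,0,0,0,0,0,0]]]'
python3 -c "
from h import *
st();plan(600,-39.2,150,-1.6)
s=snap('side');d=snap('top')
for c,D in(('side',s),('top',d)): print(c,[(round(q['conf'],2),np.round(px(q['point']),1)) for q in finder.spot_point('pin',c)],[(round(q['conf'],2),np.round(px(q['point']),1),at(D,*px(q['point']),.105).round(4)) for q in finder.spot_point('loop_bar',c)])
h=cv2.cvtColor(s['frame'],cv2.COLOR_RGB2HSV).astype(int);m=((h[...,0]>3)&(h[...,0]<17)&(h[...,1]>130)&(h[...,2]>60)).astype(np.uint8);m[:225]=0;m[262:]=0;m[:,:315]=0;m[:,350:]=0
v,u=np.nonzero(m);print('tab px',len(u),u.min(),u.max(),v.min(),v.max(),u.mean(),v.mean())
print('pred tab ctr home',proj(s,[.5755-.032,-.0375,.075]).round(1),'tab end',proj(s,[.5755-.05,-.037-.008,.075]).round(1))
"
```

```text
time: 40.35
position: [0.5461, -0.038, 0.1808]
tool_rot: [3.141, -0.047, 0.004]
ft_force: [-0.4, -0.2, -0.7]
grip_width: 0.307
t 40.35 p [546.1 -38.  180.8] rv [ 3.141 -0.047  0.004] f [-0.4 -0.2 -0.7] g 26.7
yaw -1.7 turn az -0.1 shift(after turn) cm [ 5.39 -0.04  3.08] tilt [ 0.002 -0.001 -1.   ]
side [(0.72, array([339.6, 248.3])), (0.47, array([402.5, 248.9]))] [(0.41, array([349.4, 234.2]), array([ 0.5925, -0.0438,  0.105 ]))]
top [] []
tab px 205 318 334 241 254 325.780487804878 247.3560975609756
pred tab ctr home [326.1 245.7] tab end [318.3 247.9]
```

The pin stays in the hole. Next I'll work out the arc for the closed fingertips, with a tilt that relaxes as the bar comes down.

```bash
cat > arc.py <<'E'
from h import *
H=np.array([567.5,70.0])
def tcp(th,a,back=4):
    t,al=np.radians(th),np.radians(a); zt=np.array([np.sin(al),-np.cos(al)]); xt=np.array([np.cos(al),np.sin(al)])
    B=H+48*np.array([np.cos(t),np.sin(t)]); return B-2.5*zt+back*xt-22*zt
def rows(seq,start=None,a0=0):
    p=start
    for th,a in seq:
        q=tcp(th,a)
        if p is not None:
            al=np.radians(a0); d=q-p; print(th,a,'TCP',q.round(1),'row cm dx %.2f dz %.2f ay %.1f'%((d@[np.cos(al),np.sin(al)])/10,(d@[np.sin(al),-np.cos(al)])/10,a-a0))
        p,a0=q,a
E
python3 -c "
from arc import *
s=st(); p=np.array(s['position'])[[0,2]]*1000
rows([(62,0),(62,24),(56,24),(50,24),(44,24),(38,22),(32,19),(26,16),(20,13),(15,10),(10,7),(5,4),(0,0),(-3,0)],p,0)"
```

```text
t 40.65 p [544.9 -38.  178.5] rv [-3.141e+00  4.700e-02  3.000e-03] f [-0.5  0.8  0.5] g 4.7
62 0 TCP [594.  136.9] row cm dx 4.92 dz 4.16 ay 0.0
62 24 TCP [583.7 136.4] row cm dx -1.03 dz 0.05 ay 24.0
56 24 TCP [588.  133.8] row cm dx 0.29 dz 0.41 ay 0.0
50 24 TCP [592.  130.8] row cm dx 0.24 dz 0.44 ay 0.0
44 24 TCP [595.7 127.4] row cm dx 0.20 dz 0.46 ay 0.0
38 22 TCP [599.9 123.8] row cm dx 0.23 dz 0.50 ay -2.0
32 19 TCP [604.  119.9] row cm dx 0.24 dz 0.51 ay -3.0
26 16 TCP [607.7 115.7] row cm dx 0.21 dz 0.52 ay -3.0
20 13 TCP [611.  111.2] row cm dx 0.19 dz 0.52 ay -3.0
15 10 TCP [613.5 107.2] row cm dx 0.16 dz 0.44 ay -3.0
10 7 TCP [615.8 103.1] row cm dx 0.15 dz 0.44 ay -3.0
5 4 TCP [617.6  98.9] row cm dx 0.13 dz 0.44 ay -3.0
0 0 TCP [619.5  94.5] row cm dx 0.16 dz 0.45 ay -4.0
-3 0 TCP [619.4  92. ] row cm dx -0.01 dz 0.25 ay 0.0
```

```bash
python3 -m jog '[[[2,0,0,0,0,0,0],[1.9,0,1,0,0,0,0],[0,0,1,0,8,0,0],[0,0,0,0,8,0,0],[0,0,0,0,8,0,0],[0,0,0,0,0,0,0],[0,0,0,0,0,0,0]]]' 20
python3 -c "
from arc import *
s=st(); p=np.array(s['position'])[[0,2]]*1000; Z=R.from_rotvec(s['tool_rot']).as_matrix()[:,2];a=np.degrees(np.arctan2(Z[0],-Z[2]));print(a,Z.round(3))
rows([(60,24),(54,24),(48,24)],p,a)"
```

```text
time: 41.35
position: [0.5841, -0.0395, 0.1597]
tool_rot: [3.067, -0.046, 0.649]
ft_force: [-0.1, 0.1, 1.7]
grip_width: 0.005
t 41.35 p [584.1 -39.5 159.7] rv [ 3.067 -0.046  0.649] f [-0.1  0.1  1.7] g 0.4
23.875735826565457 [ 0.405 -0.013 -0.914]
60 24 TCP [585.2 135.6] row cm dx -0.88 dz 2.25 ay 0.1
54 24 TCP [589.4 132.8] row cm dx 0.27 dz 0.42 ay 0.0
48 24 TCP [593.3 129.7] row cm dx 0.23 dz 0.45 ay 0.0
```

```bash
python3 -m jog '[[[-0.88,0,1.1,0,0,0,0],[0,0,1.15,0,0,0,0],[0.27,0,0.42,0,0,0,0],[0.23,0,0.45,0,0,0,0],[0.2,0,0.46,0,0,0,0],[0,0,0,0,0,0,0]]]'
python3 -c "
from arc import *
s=st(); p=np.array(s['position'])[[0,2]]*1000; Z=R.from_rotvec(s['tool_rot']).as_matrix()[:,2];a=np.degrees(np.arctan2(Z[0],-Z[2]));print(a)
rows([(36,22),(30,19),(24,16),(18,13)],p,a)"
```

```text
time: 41.95
position: [0.5981, -0.0394, 0.1259]
tool_rot: [3.067, -0.045, 0.651]
ft_force: [-0.5, 0.0, 0.1]
grip_width: 0.007
t 41.95 p [598.1 -39.4 125.9] rv [ 3.067 -0.045  0.651] f [-0.5  0.   0.1] g 0.6
23.97250632679655
36 22 TCP [600.9 122.4] row cm dx 0.11 dz 0.43 ay -2.0
30 19 TCP [604.9 118.5] row cm dx 0.22 dz 0.52 ay -3.0
24 16 TCP [608.4 114.2] row cm dx 0.20 dz 0.52 ay -3.0
18 13 TCP [611.5 109.6] row cm dx 0.17 dz 0.52 ay -3.0
```

```bash
python3 -m jog '[[[0.06,0,0.22,0,-1,0,0],[0.06,0,0.22,0,-1,0,0],[0.11,0,0.26,0,-1.5,0,0],[0.11,0,0.26,0,-1.5,0,0],[0.1,0,0.26,0,-1.5,0,0],[0.1,0,0.26,0,-1.5,0,0],[0.09,0,0.26,0,-1.5,0,0],[0.09,0,0.26,0,-1.5,0,0],[0,0,0,0,0,0,0],[0,0,0,0,0,0,0]]]'
python3 -c "
from arc import *
s=st(); p=np.array(s['position'])[[0,2]]*1000; Z=R.from_rotvec(s['tool_rot']).as_matrix()[:,2];a=np.degrees(np.arctan2(Z[0],-Z[2]));print(a)
rows([(12,9),(6,5),(0,0),(-3,0)],p,a)
d=snap('side');print([(round(q['conf'],2),np.round(px(q['point']),1)) for q in finder.spot_point('loop_bar','side')],[(th,proj(d,[(567.5+48*np.cos(th*.01745))/1000,-.0395,(70+48*np.sin(th*.01745))/1000]).round(1)) for th in(46,30,18,0)])"
```

```text
time: 42.95
position: [0.611, -0.04, 0.1097]
tool_rot: [3.118, -0.046, 0.356]
ft_force: [0.3, 0.7, -0.3]
grip_width: 0.008
t 42.95 p [611.  -40.  109.7] rv [ 3.118 -0.046  0.356] f [ 0.3  0.7 -0.3] g 0.7
13.006625738289808
12 9 TCP [614.6 104.8] row cm dx 0.24 dz 0.56 ay -4.0
6 5 TCP [617.1  99.8] row cm dx 0.17 dz 0.54 ay -4.0
0 0 TCP [619.5  94.5] row cm dx 0.19 dz 0.55 ay -5.0
-3 0 TCP [619.4  92. ] row cm dx -0.01 dz 0.25 ay 0.0
[(0.55, array([356.6, 243. ]))] [(46, array([352.8, 233.2])), (30, array([356.2, 237.2])), (18, array([357.8, 240.8])), (0, array([358.5, 246.5]))]
```

The bar follows: it is at (356.6, 243), about θ≈12-15°. Going the rest of the way down.

```bash
python3 -m jog '[[[0.12,0,0.28,0,-2,0,0],[0.12,0,0.28,0,-2,0,0],[0.09,0,0.27,0,-2,0,0],[0.08,0,0.27,0,-2,0,0],[0.1,0,0.27,0,-2.5,0,0],[0.09,0,0.28,0,-2.5,0,0],[0,0,0,0,0,0,0]]]'
python3 -m jog '[[[0,0,0.2,0,0,0,0],[0,0,0,0,0,0,0]]]'
python3 -m jog '[[[0,0,0.15,0,0,0,0],[0,0,0,0,0,0,0]]]'
python3 -m jog '[[[0,0,0.15,0,0,0,0],[0,0,0,0,0,0,0]]]'
```

```text
time: 43.75
position: [0.6195, -0.0403, 0.0938]
tool_rot: [-3.141, 0.047, 0.0]
ft_force: [-0.3, 0.5, 0.4]
grip_width: 0.005
time: 43.95
position: [0.6191, -0.0402, 0.0925]
tool_rot: [3.141, -0.047, 0.003]
ft_force: [-0.1, -0.0, 1.7]
grip_width: 0.007
time: 44.15
position: [0.6192, -0.0403, 0.0912]
tool_rot: [3.141, -0.047, 0.002]
ft_force: [1.0, 0.4, 2.6]
grip_width: 0.004
time: 44.35
position: [0.6192, -0.0402, 0.0897]
tool_rot: [3.141, -0.047, 0.001]
ft_force: [0.7, -1.1, 5.0]
grip_width: 0.005
```

```bash
python3 -m jog '[[[0,0,0.15,0,0,0,0],[0,0,0,0,0,0,0]]]'
python3 -m jog '[[[0,0,-1,0,0,0,0],[0,0,-2,0,0,0,0],[0,0,-3,0,0,0,0],[0,0,-4,0,0,0,0],[0,-4,0,0,0,0,0],[-1,-4,0,0,0,0,0],[-1,-4,0,0,0,0,0],[-1,-4,0,0,0,0,3],[-1,-4,0,0,0,0,6],[-2,-3,0,0,0,0,6],[0,0,0,0,0,0,6]]]'
python3 -c "
from h import *
st();plan(440,235,200,29.5)
s=snap('side');d=snap('top')
for c,D in(('side',s),('top',d)): print(c,[(round(q['conf'],2),np.round(px(q['point']),1)) for q in finder.spot_point('pin',c)],[(round(q['conf'],2),np.round(px(q['point']),1)) for q in finder.spot_point('loop_bar',c)])
print('pred bar 0, pin origin',proj(s,[.6155,-.0396,.07]).round(1),proj(s,[.5745,-.0385,.07]).round(1),proj(d,[.6155,-.0396,.07]).round(1),proj(d,[.5745,-.0385,.07]).round(1))
a=cv2.resize(s['frame'][220:270,300:375,::-1],(450,300),interpolation=cv2.INTER_CUBIC)
b=cv2.resize(d['frame'][200:245,325:370,::-1],(300,300),interpolation=cv2.INTER_CUBIC)
cv2.imwrite('pics/loop.png',np.hstack([a,b]))
for y in (0,):
  h=cv2.cvtColor(s['frame'],cv2.COLOR_RGB2HSV).astype(int);m=((h[...,0]>3)&(h[...,0]<17)&(h[...,1]>130)&(h[...,2]>60)).astype(np.uint8);m[:225]=0;m[262:]=0;m[:,:315]=0;m[:,350:]=0
  v,u=np.nonzero(m);print('tab px',len(u),u.min(),u.max(),v.min(),v.max(),u.mean().round(1),v.mean().round(1))
"
```

```text
time: 44.55
position: [0.6191, -0.0402, 0.0882]
tool_rot: [3.141, -0.047, 0.001]
ft_force: [-0.8, 0.2, 5.9]
grip_width: 0.006
time: 45.65
position: [0.5615, 0.1985, 0.1877]
tool_rot: [-3.139, 0.03, 0.005]
ft_force: [-0.1, 2.4, 0.2]
grip_width: 0.284
t 45.65 p [561.5 198.5 187.7] rv [-3.139  0.03   0.005] f [-0.1  2.4  0.2] g 24.7
yaw -1.11 turn az -30.61 shift(after turn) cm [-8.77 -9.16 -1.23] tilt [-0.003  0.003 -1.   ]
side [(0.59, array([339. , 244.4]))] [(0.57, array([356.3, 246.4])), (0.35, array([441.9, 311.7]))]
top [(0.73, array([342.8, 229.2]))] [(0.62, array([346.2, 211.6])), (0.52, array([320.6, 178.5]))]
pred bar 0, pin origin [358.5 246.5] [340.1 247.2] [344.7 212.2] [344.4 226.5]
tab px 235 316 333 240 254 324.6 246.7
```

View pics/loop.png

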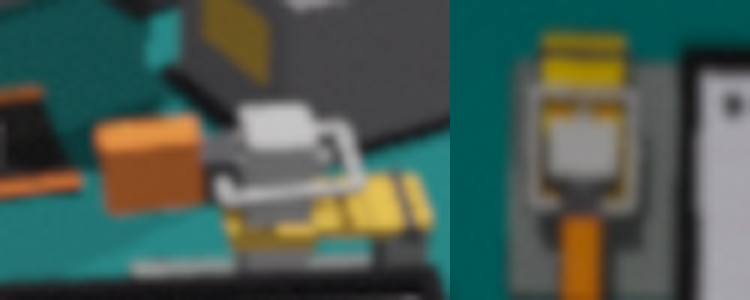

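The loop lies down round the post. The gap between the tab end and the post, with the tab pixels about 1.2 px back, suggests the pin slid out about 2.5 mm. I'll regrip the tab and push it home.

```bash
python3 -c "
from h import *
plan(540,-37.7,160,-1.6)"
python3 -m jog '[[[0,4,0,0,0,0.5,4],[-0.5,4,0,0,0,0,4],[-0.5,4,0,0,0,0,4],[-0.5,4,0,0,0,0,4],[-0.6,4,0,0,0,0,4],[0,3.6,0,0,0,0,4],[0,0,0,0,0,0,4],[0,0,0,0,0,0,4]]]'
python3 -c "
from h import *
st();plan(540,-37.7,92,-1.6)"
```

```text
yaw -1.88 turn az -0.28 shift(after turn) cm [-2.01 22.78  2.74] tilt [-0.    -0.001 -1.   ]
time: 46.75
position: [0.536, -0.0456, 0.1876]
tool_rot: [-3.141, 0.067, 0.0]
ft_force: [0.4, 0.7, -0.8]
grip_width: 0.458
t 46.75 p [536.  -45.6 187.6] rv [-3.141  0.067  0.   ] f [ 0.4  0.7 -0.8] g 39.8
yaw -2.46 turn az -0.86 shift(after turn) cm [ 0.38 -0.8   9.56] tilt [-0.  0. -1.]
```

```bash
python3 -m jog '[[[0.38,-0.8,2,0,0,-0.8,4],[0,0,3,0,0,0,4],[0,0,2,0,0,0,4],[0,0,0,0,0,0,4],[0,0,0,0,0,0,4]]]'
python3 -c "
from h import *
st();plan(540,-37.7,91,-1.6)"
python3 -m jog '[[[0,0,1,0,0,0,4],[0,0,1,0,0,0,4],[0,0,0.6,0,0,0,4],[0,0,0,0,0,0,4],[0,0,0,0,0,0,4]]]'
python3 -c "
from h import *
st();plan(540,-37.7,90,-1.6)"
```

```text
time: 47.25
position: [0.5405, -0.0347, 0.118]
tool_rot: [-3.141, 0.036, 0.0]
ft_force: [-0.2, 0.0, 0.1]
grip_width: 0.457
t 47.25 p [540.5 -34.7 118. ] rv [-3.141  0.036  0.   ] f [-0.2  0.   0.1] g 39.8
yaw -1.32 turn az 0.28 shift(after turn) cm [-0.04  0.31  2.7 ] tilt [-0.     0.001 -1.   ]
time: 47.75
position: [0.5402, -0.0357, 0.0916]
tool_rot: [-3.141, 0.039, 0.0]
ft_force: [0.3, -0.4, 0.1]
grip_width: 0.454
t 47.75 p [540.2 -35.7  91.6] rv [-3.141  0.039  0.   ] f [ 0.3 -0.4  0.1] g 39.5
yaw -1.41 turn az 0.19 shift(after turn) cm [-0.01  0.2   0.16] tilt [-0.  0. -1.]
```

```bash
python3 -m jog '[[[0,0.2,0.15,0,0,0.2,4],[0,0,0,0,0,0,4],[0,0,0,0,0,0,0.5],[0,0,0,0,0,0,0.5],[0,0,0,0,0,0,0.5],[0,0,0,0,0,0,0.5],[0,0,0,0,0,0,0.5],[0,0,0,0,0,0,0.5]]]' 40
python3 -m jog '[[[0.2,0,0,0,0,0,0.5],[0,0,0,0,0,0,0.5]]]'
python3 -m jog '[[[0.2,0,0,0,0,0,0.5],[0,0,0,0,0,0,0.5]]]'
python3 -m jog '[[[0.2,0,0,0,0,0,0.5],[0,0,0,0,0,0,0.5]]]'
```

```text
time: 48.55
position: [0.5402, -0.0377, 0.0902]
tool_rot: [3.141, -0.044, 0.0]
ft_force: [-0.1, 0.4, 1.0]
grip_width: 0.183
time: 48.75
position: [0.5415, -0.0378, 0.0902]
tool_rot: [3.141, -0.044, -0.003]
ft_force: [-5.2, 0.4, 3.9]
grip_width: 0.182
time: 48.95
position: [0.5417, -0.0378, 0.0902]
tool_rot: [3.141, -0.044, -0.01]
ft_force: [-10.5, 0.1, 9.3]
grip_width: 0.177
time: 49.15
position: [0.5418, -0.0378, 0.0902]
tool_rot: [3.14, -0.044, -0.016]
ft_force: [-14.8, 1.2, 14.4]
grip_width: 0.181
```

```bash
python3 -m jog '[[[-0.35,0,0,0,0,0,0.5],[0,0,0,0,0,0,0.5],[0,0,0,0,0,0,1.8],[0,0,0,0,0,0,2.5],[0,0,0,0,0,0,4],[0,0,0,0,0,0,4],[0,0,0,0,0,0,4],[0,0,-1,0,0,0,4],[0,0,-3,0,0,0,4],[0,0,-4,0,0,0,4],[0,-4,-2,0,0,0,4],[0,-4,0,0,0,0,4]]]'
python3 -m jog '[[[0,-4,0,0,0,0,5],[0,-4,0,0,0,0,6],[0,-4,0,0,0,0,6],[0,0,0,0,0,0,6]]]'
cat > chk.py <<'E'
from h import *
def tab():
    s=snap('side');d=snap('top')
    h=cv2.cvtColor(s['frame'],cv2.COLOR_RGB2HSV).astype(int);m=((h[...,0]>3)&(h[...,0]<17)&(h[...,1]>130)&(h[...,2]>60)).astype(np.uint8);m[:225]=0;m[262:]=0;m[:,:314]=0;m[:,350:]=0
    v,u=np.nonzero(m);print('tab px',len(u),u.min(),u.max(),v.min(),v.max(),u.mean().round(2),v.mean().round(2))
    for c in range(316,335,3): q=v[u==c]; print(c,(q.min(),q.max()) if len(q) else '',end=' ')
    print()
    print('row 244..250 V', h[247,326:346,2], h[243,326:346,2])
    print('top col344 rows 220-246',d['frame'][220:246,344].tolist())
    for c in('side','top'): print(c,[(round(q['conf'],2),np.round(px(q['point']),1)) for q in finder.spot_point('pin',c)],[(round(q['conf'],2),np.round(px(q['point']),1)) for q in finder.spot_point('loop_bar',c)])
E
python3 -c "
from chk import *
st();tab();plan(440,235,200,29.5)"
```

```text
time: 50.35
position: [0.5477, 0.0421, 0.1951]
tool_rot: [3.141, -0.05, 0.013]
ft_force: [0.8, 1.4, -0.2]
grip_width: 0.46
time: 50.75
position: [0.547, 0.1701, 0.1915]
tool_rot: [-3.137, 0.028, -0.002]
ft_force: [-0.2, 0.3, 0.1]
grip_width: 0.674
t 50.75 p [547.  170.1 191.5] rv [-3.137e+00  2.800e-02 -2.000e-03] f [-0.2  0.3  0.1] g 58.6
tab px 236 316 334 240 254 325.23 246.96
316 (np.int64(243), np.int64(243)) 319 (np.int64(240), np.int64(254)) 322 (np.int64(241), np.int64(254)) 325 (np.int64(241), np.int64(254)) 328 (np.int64(240), np.int64(253)) 331 (np.int64(240), np.int64(253)) 334 (np.int64(248), np.int64(252)) 
row 244..250 V [139 140 140 139 139 139 136 122  95  71  64  64  65  67  81  94 102 105
 105 105] [211 209 209 208 206 203 194 169 126 100 100  99  98 101 115 155 181 189
 189 190]
top col344 rows 220-246 [[148, 147, 145], [147, 145, 144], [147, 145, 145], [147, 145, 145], [145, 144, 143], [134, 132, 132], [106, 104, 105], [70, 69, 70], [56, 54, 56], [54, 51, 55], [59, 53, 53], [74, 54, 44], [115, 69, 29], [152, 87, 15], [165, 94, 6], [168, 95, 5], [168, 96, 6], [167, 95, 7], [167, 95, 5], [167, 93, 5], [169, 95, 8], [169, 95, 8], [168, 96, 8], [161, 91, 6], [138, 77, 8], [87, 51, 17]]
side [(0.89, array([340. , 245.5]))] [(0.63, array([357. , 249.6]))]
top [(0.73, array([427.3, 218.9])), (0.56, array([344.9, 226.1]))] [(0.63, array([343.8, 213. ])), (0.52, array([436.1, 240. ]))]
yaw -1.77 turn az -31.27 shift(after turn) cm [ -5.77 -11.86  -0.97] tilt [ 0.    -0.001 -1.   ]
```

Between tab and post the shoulder measures 6.3 px, which is 14 mm at 0.45 px/mm, so the pin is fully home. Now lid b goes back.

```bash
python3 -m jog '[[[0,0,0,0,0,-8,6],[0,0,0,0,0,-8,6],[0,0,0,0,0,-8,6],[0,0,0,0,0,-7.2,6],[-3,-4,0,0,0,0,6],[-2.7,-4,0,0,0,0,6],[0,-3.8,0,0,0,0,6],[0,0,0,0,0,0,6],[0,0,0,0,0,0,6]]]'
python3 -c "
from h import *
st();plan(440.7,236,97.5,29.5)"
```

```text
time: 51.95
position: [0.4407, 0.2361, 0.1905]
tool_rot: [3.036, 0.802, 0.002]
ft_force: [0.0, -0.7, -0.7]
grip_width: 0.69
t 51.95 p [440.7 236.1 190.5] rv [3.036e+00 8.020e-01 2.000e-03] f [ 0.  -0.7 -0.7] g 60.1
yaw 29.6 turn az 0.1 shift(after turn) cm [-0.    0.01  9.3 ] tilt [ 0.001 -0.001 -1.   ]
```

```bash
python3 -m jog '[[[0,0,3,0,0,0,6],[0,0,3,0,0,0,6],[0,0,2,0,0,0,6],[0,0,1.2,0,0,0,6],[0,0,0,0,0,0,6],[0,0,0,0,0,0,1],[0,0,0,0,0,0,1],[0,0,0,0,0,0,1],[0,0,0,0,0,0,1],[0,0,0,0,0,0,1],[0,0,0,0,0,0,1],[0,0,0,0,0,0,1]]]' 40
python3 -c "
from h import *
st()"
python3 -m jog '[[[0,0,-1,0,0,0,1],[0,0,-2,0,0,0,1],[0,0,-3,0,0,0,1],[0,0,-4,0,0,0,1],[4,1,0,0,0,0,1],[4,1,0,0,0,0,1],[4,1,0,0,0,0,1],[3,1.2,0,0,0,0,1],[0,0,0,0,0,0,1],[0,0,0,0,0,0,1]]]'
python3 -c "
from h import *
st();plan(596.5,272.5,130,29.5)"
```

```text
time: 53.15
position: [0.4404, 0.2365, 0.0982]
tool_rot: [3.037, 0.802, -0.0]
ft_force: [0.1, -0.9, -0.4]
grip_width: 0.207
t 53.15 p [440.4 236.5  98.2] rv [ 3.037  0.802 -0.   ] f [ 0.1 -0.9 -0.4] g 18.0
time: 54.15
position: [0.5913, 0.2742, 0.1977]
tool_rot: [-3.037, -0.802, 0.003]
ft_force: [-0.9, -0.7, 0.0]
grip_width: 0.206
t 54.15 p [591.3 274.2 197.7] rv [-3.037e+00 -8.020e-01  3.000e-03] f [-0.9 -0.7  0. ] g 17.9
yaw 29.58 turn az 0.08 shift(after turn) cm [0.37 0.4  6.77] tilt [-0.002  0.    -1.   ]
```

```bash
python3 -m jog '[[[0.37,0.4,2,0,0,0,1],[0,0,3,0,0,0,1],[0,0,2,0,0,0,1],[0,0,0,0,0,0,1],[0,0,0,0,0,0,1]]]'
python3 -c "
from h import *
st();plan(596.5,272.5,104,29.5)"
```

```text
time: 54.65
position: [0.5961, 0.2727, 0.1292]
tool_rot: [3.037, 0.803, 0.0]
ft_force: [-0.2, 0.5, -0.8]
grip_width: 0.202
t 54.65 p [596.1 272.7 129.2] rv [3.037 0.803 0.   ] f [-0.2  0.5 -0.8] g 17.6
yaw 29.63 turn az 0.13 shift(after turn) cm [0.03 0.04 2.52] tilt [ 0. -0. -1.]
```

```bash
python3 -m jog '[[[0.03,0.04,1,0,0,0,1],[0,0,0.8,0,0,0,1],[0,0,0.3,0,0,0,1],[0,0,0,0,0,0,1],[0,0,0,0,0,0,1]]]'
python3 -m jog '[[[0,0,0.2,0,0,0,1],[0,0,0.2,0,0,0,1],[0,0,0,0,0,0,1]]]'
python3 -m jog '[[[0,0,0.15,0,0,0,1],[0,0,0,0,0,0,1]]]'
```

```text
time: 55.15
position: [0.5973, 0.2724, 0.1073]
tool_rot: [-3.037, -0.803, -0.0]
ft_force: [-0.5, -0.1, -1.6]
grip_width: 0.202
time: 55.45
position: [0.5977, 0.2723, 0.104]
tool_rot: [3.037, 0.802, 0.001]
ft_force: [-1.1, -0.4, 3.5]
grip_width: 0.203
time: 55.65
position: [0.5978, 0.2722, 0.1039]
tool_rot: [3.037, 0.801, 0.002]
ft_force: [-3.2, -2.6, 10.3]
grip_width: 0.208
```

The lid seated at the expected height. I'll release and park the arm near its start for the final checks.

```bash
python3 -m jog '[[[0,0,-0.2,0,0,0,1],[0,0,0,0,0,0,3],[0,0,0,0,0,0,6],[0,0,0,0,0,0,6],[0,0,0,0,0,0,6],[0,0,0,0,0,0,6],[0,0,-3,0,0,0,6],[0,0,-4,0,0,0,6],[0,0,-4,0,0,0,6],[0,0,-3,0,0,0,6],[-2.5,4,0,0,0,0,6],[-2.5,4,0,0,0,0,6]]]'
python3 -m jog '[[[-2.5,4,0,0,0,0,6],[-2.5,4,0,0,0,0,6],[-2.5,4,0,0,0,0,6],[-2.5,4,0,0,0,0,6],[-2.5,4,0,0,0,0,6],[-2.5,4,0,0,0,0,6],[-2.5,4,0,0,0,0,6],[-2.5,4,0,0,0,0,6],[-2.5,4,0,0,0,0,6],[-2.5,4,0,0,0,0,6],[-2.5,4,0,0,0,0,6],[-2.5,4,0,0,0,0,6]]]'
python3 -c "
from h import *
st();plan(330,-540,243,24)"
```

```text
time: 56.85
position: [0.5932, 0.1796, 0.2451]
tool_rot: [-3.035, -0.81, -0.005]
ft_force: [1.2, -1.3, -0.9]
grip_width: 0.692
time: 58.05
position: [0.5692, -0.3893, 0.2438]
tool_rot: [3.037, 0.802, 0.0]
ft_force: [-0.2, 0.6, 0.5]
grip_width: 0.685
t 58.05 p [ 569.2 -389.3  243.8] rv [3.037 0.802 0.   ] f [-0.2  0.6  0.5] g 59.6
yaw 29.6 turn az 5.6 shift(after turn) cm [-27.98   4.04   0.08] tilt [ 0. -0. -1.]
```

```bash
python3 -m jog '[[[-4,0.5,0,0,0,2,6],[-4,0.5,0,0,0,0,6],[-4,1,0,0,0,0,6],[-4,1,0,0,0,0,6],[-4,1,0,0,0,0,6],[-4,0,0,0,0,0,6],[-3,0,0,0,0,0,6],[0,0,0,0,0,0,6]]]'
cat > fin.py <<'E'
from chk import *
st();tab()
d=snap('top');X=(0.3,0.8,-0.45,0.55)
def hsv(z): return cv2.cvtColor(rect(d,z,*X),cv2.COLOR_RGB2HSV).astype(int)
h=hsv(.064); r=((h[...,0]<6)|(h[...,0]>174))&(h[...,1]>150)&(h[...,2]>80); print('rib',box(r,.8,.55,n=1))
h=hsv(.022); r=((h[...,1]<80)&(h[...,2]>130)); r[:,520:]=0; r[:,:390]=0;r[:200]=0
print('foot',box(cv2.morphologyEx(r.astype(np.uint8),cv2.MORPH_CLOSE,np.ones((31,31))),.8,.55))
h=hsv(.004); o=((h[...,0]>5)&(h[...,0]<20)&(h[...,1]>150)&(h[...,2]>100)); o[:,550:]=0;o[:,:350]=0
print('padedges',box(o,.8,.55,n=3))
h=hsv(.108); k=(h[...,2]<45);k[:,550:]=0; print('bars',[q for q in box(k,.8,.55,n=12) if 44<q[1][0]<56])
s=snap('side')
f=s['frame'].astype(int);g=cv2.imread('pics/side0.png')[:,:,::-1].astype(int)
# shift of label/bar patches of each lid vs start picture
for n,(r0,r1,c0,c1) in dict(c_label=(210,240,326,346),c_bar=(190,215,345,375),b_label=(185,212,300,320),b_bar=(170,192,320,345),a_label=(168,200,266,285),a_bar=(155,175,284,304)).items():
    T=g[r0:r1,c0:c1].astype(np.uint8);W=s['frame'][r0-6:r1+6,c0-6:c1+6]
    m=cv2.matchTemplate(cv2.resize(W,None,fx=4,fy=4,interpolation=cv2.INTER_CUBIC),cv2.resize(T,None,fx=4,fy=4,interpolation=cv2.INTER_CUBIC),cv2.TM_CCOEFF_NORMED)
    _,v,_,p=cv2.minMaxLoc(m);print(n,'shift px',(p[0]/4-6,p[1]/4-6),round(v,2))
for c,D in(('top',d),('side',s)):
  for n in('chip0','terminal','circuit_board','driver','flux_jar','scraper'):
    print(c,n,[(round(q['conf'],2),np.round(px(q['point'])).tolist()) for q in finder.spot_point(n,c)])
E
python3 fin.py
```

```text
time: 58.85
position: [0.343, -0.5531, 0.2435]
tool_rot: [3.053, 0.735, -0.006]
ft_force: [-1.2, -0.4, 1.1]
grip_width: 0.686
t 58.85 p [ 343.  -553.1  243.5] rv [ 3.053  0.735 -0.006] f [-1.2 -0.4  1.1] g 59.7
tab px 213 317 334 240 254 325.75 246.95
316  319 (np.int64(241), np.int64(254)) 322 (np.int64(241), np.int64(254)) 325 (np.int64(241), np.int64(253)) 328 (np.int64(240), np.int64(253)) 331 (np.int64(240), np.int64(253)) 334 (np.int64(248), np.int64(252)) 
row 244..250 V [146 146 146 146 146 146 141 128  99  75  68  68  70  72  86 100 108 110
 111 111] [218 216 216 215 213 210 201 176 133 108 108 105 104 105 121 162 188 196
 197 196]
top col344 rows 220-246 [[144, 143, 142], [143, 142, 141], [143, 142, 142], [143, 142, 141], [142, 140, 140], [130, 129, 127], [102, 101, 101], [68, 67, 68], [54, 52, 54], [54, 51, 54], [57, 52, 53], [73, 52, 44], [110, 64, 25], [148, 84, 12], [162, 91, 8], [164, 92, 7], [164, 93, 7], [163, 93, 5], [163, 92, 6], [163, 91, 6], [164, 92, 6], [164, 92, 6], [162, 91, 4], [158, 90, 7], [135, 76, 7], [84, 50, 17]]
side [(0.59, array([340.7, 245.8]))] [(
[... 1201 characters left out ...]
[(0.69, [393.0, 172.0]), (0.34, [429.0, 229.0]), (0.19, [177.0, 331.0])]
top driver [(0.9, [482.0, 296.0])]
top flux_jar [(0.45, [319.0, 176.0])]
top scraper [(0.8, [303.0, 275.0]), (0.64, [482.0, 298.0])]
side chip0 [(0.59, [346.0, 349.0]), (0.59, [329.0, 209.0]), (0.57, [317.0, 339.0]), (0.54, [366.0, 348.0]), (0.49, [354.0, 346.0]), (0.44, [319.0, 346.0]), (0.41, [379.0, 344.0])]
side terminal [(0.7, [228.0, 191.0]), (0.43, [255.0, 430.0]), (0.15, [440.0, 308.0])]
side circuit_board [(0.59, [438.0, 311.0]), (0.45, [318.0, 340.0])]
side driver [(0.94, [256.0, 431.0])]
side flux_jar [(0.68, [403.0, 250.0]), (0.62, [359.0, 231.0]), (0.4, [340.0, 248.0])]
side scraper [(0.89, [279.0, 245.0])]
```

```bash
python3 - <<'E'
from h import *
s=snap('side');g=cv2.imread('pics/side0.png')[:,:,::-1]
for n,(r0,r1,c0,c1) in dict(c_right_top=(203,218,380,397),c_right_bot=(228,242,380,397),c_front_edge=(214,226,365,385),c_back=(195,206,362,378)).items():
    T=np.ascontiguousarray(g[r0:r1,c0:c1]);W=s['frame'][r0-5:r1+5,c0-5:c1+5]
    m=cv2.matchTemplate(cv2.resize(W,None,fx=4,fy=4,interpolation=cv2.INTER_CUBIC),cv2.resize(T,None,fx=4,fy=4,interpolation=cv2.INTER_CUBIC),cv2.TM_CCOEFF_NORMED)
    _,v,_,p=cv2.minMaxLoc(m);print(n,(p[0]/4-5,p[1]/4-5),round(v,2))
def rr(a): a=np.radians(a);return np.array([[np.cos(a),-np.sin(a)],[np.sin(a),np.cos(a)]])
P0=np.array((.6484,.1304))
for nm,dp,y,zt in(('seated',(.0033,.0006),23.2,0),('seated y+2',(.0033,.002),23.2,0),('tilt +x end up5',(.0033,.0006),23.2,.005)):
  print(nm,[(proj(s,[*(P0+dp+rr(y)@np.array(q)),.078+(zt if q[0]>0 else 0)])-proj(s,[*(P0+rr(22.6)@np.array(q)),.078])).round(2).tolist() for q in((.064,-.046),(-.064,-.046),(.064,.046))])
# loop bar: predicted ends at several loop angles about level pin, and V image
for th in(0,3,8): 
  c,q=np.cos(np.radians(th)),np.sin(np.radians(th)); print(th,[proj(s,[.5675+.048*c,-.0397+e,.07+.048*q]).round(1).tolist() for e in(.0205,-.0205)])
print(cv2.cvtColor(s['frame'],cv2.COLOR_RGB2GRAY)[236:258,350:364])
E
```

```text
c_right_top (1.25, -0.25) 1.0
c_right_bot (0.75, -0.25) 0.99
c_front_edge (4.5, -1.0) 1.0
c_back (1.25, 0.0) 1.0
seated [[1.2, -0.31], [1.64, -0.11], [0.87, -0.2]]
seated y+2 [[1.06, -0.56], [1.53, -0.38], [0.75, -0.42]]
tilt +x end up5 [[1.39, -2.09], [1.64, -0.11], [1.0, -1.91]]
0 [[356.7, 241.8], [360.4, 251.4]]
3 [[356.7, 240.8], [360.4, 250.5]]
8 [[356.7, 239.2], [360.3, 248.8]]
[[ 88  80  76  74  74  74  73  73  74  75  73  73  73  75]
 [134 106  81  75  74  74  74  74  75  74  74  75  74  75]
 [177 143  97  75  77  78  80  79  75  74  75  74  74  73]
 [195 169 125 100 100 104 109 103  90  78  73  74  73  73]
 [200 187 164 148 145 146 150 148 125  90  75  74  73  73]
 [203 199 186 172 165 163 168 175 154 104  77  73  71  69]
 [202 197 177 147 130 130 151 174 163 116  77  65  62  57]
 [190 187 168 134 108  98 124 163 169 135  80  50  44  37]
 [160 160 159 153 140 117 109 153 175 151  90  43  40  44]
 [125 126 139 156 160 139 107 136 169 158 107  66  68  72]
 [111 113 120 132 139 126 100 116 162 169 136 102  94  98]
 [110 110 111 112 113 106  93 111 157 178 162 126 112 114]
 [110 110 112 113 115 114 112 126 157 179 172 145 134 135]
 [120 125 133 142 149 147 148 158 169 181 182 172 166 164]
 [156 161 167 174 178 175 175 179 180 183 187 191 191 189]
 [178 180 179 178 178 174 169 167 168 166 168 183 195 197]
 [152 151 150 156 159 157 145 141 156 164 164 178 192 197]
 [116 114 127 147 163 166 147 135 163 179 177 179 189 196]
 [108 107 119 141 164 171 155 142 168 184 182 181 186 193]
 [111 116 136 159 173 176 168 155 166 183 186 181 182 190]
 [122 133 159 177 183 184 181 165 155 175 186 182 179 186]
 [154 158 167 174 177 177 173 156 142 162 175 172 168 172]]
```

```bash
python3 -c "
from h import *
st();print(close_job())"
```

```text
t 59.9 p [ 349.5 -549.2  243.7] rv [ 3.051  0.749 -0.   ] f [-0.1  0.  -0.4] g 60.1
the job is handed in; nothing more can be done
None
```

I finished the whole job and handed it in at about 60 s of the 210 s allowed. `close_job` gives no verdict.

**What I did**
- **Chips:** I swept all six into the tray in two passes of the scraper, then set the scraper back on its pad.
- **Tubs:** I opened tub c first; it held only a decoy brass cylinder, so I put its lid back. The pin was in tub b. I never opened tub a.
- **Pin and loop:** I pushed the pin through the cross hole to a hard stop (about 15 N), then swung the loop down along its arc to about 6 N. Swinging the loop eased the pin back a millimetre or two, so I gripped the tab again and pushed it home. Lid b then went back on.

**What the last checks showed**
- **Scraper:** its foot measures at (443, 90.5) mm with yaw 7.4°. The pad centre is (445, 89) mm with yaw 7.5°.
- **Chips:** the side camera's network gave six chip points in the tray, and the close view just after sweeping showed the bed bare. In the last check, the top camera's network found only five chips, all in the tray. The side one also reported a false chip on lid b.
- **Pin:** the visible shoulder measures 14 mm, so the pin is home. The loop bar sits within about 3° of level, consistent with fully shut given the pin's sag. The network's point for the bar was about 3 px lower than my own pixel check.
- **Lids:** lids a and b match the start picture. Lid c lies about 3 mm from where it started, within its play. The corner shifts fit a seated lid, not one caught on the lip.
- **Bystanders:** the circuit board, screwdriver and jar were found where they started in both views. The terminal was found only by the side camera; the top network missed it.

**Problems on the way:** lid c slipped in the grip because I lifted too early, and I pressed it down at up to 33 N before seeing it was already seated. The network's first reading of the hole was about 8 mm off sideways, so I used the post's outline instead.

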